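# Log a headspace vial and take the bench crimper to its third click

### The arm

A 6-joint arm with a two-finger parallel gripper is mounted at the origin on the work surface. World frame = base frame: x ahead of the robot, y to its left, z up, the work surface at z = 0. Lengths are in m, angles in rad, forces in N, time in s.
With the tool pointing down it reaches from about 0.3 to 0.875 m from the base axis. Payload 6.4 kg.
Tool frame: the origin (TCP) lies between the finger pads; the fingertips stand ctrl.tip_reach ahead of it and the grasp point (between the pads) lies 11 mm behind it (ctrl.tip_reach is the distance from the TCP to the fingertips, in m); z points along the fingers, x is the direction in which the jaws open and shut, and the axes are right-handed (so a half turn about z gives the same grasp; the last joint's range is limited). The gripper opens to 85 mm and grips with 20 to 120 N. Pads are 22 mm wide; open, the fingers measure 114 mm over their backs; the gripper's body (76 mm by 85 mm) begins 54 mm behind the grasp point. The pads swing forward as they close: fully open they stand 13 mm farther back than shut.
Start: joints at [1.058, 0.181, 1.607, -0, 1.354, -0.206], TCP at [0.174, 0.548, 0.239] pointing down, gripper open.
Joint ranges: [-2.99, 2.99], [-0.89, 2.07], [0.3, 2.58], [-1.14, 4.28], [0, 2.63], [-3.12, 3.12]. Speed limits (rad/s): [2.57, 2.57, 3.01, 3.14, 3.14, 3.14].

### API

Orientations are given as a unit quaternion [w, x, y, z].
In Python, from bench import telemetry, viewer, ticket, nets, ctrl gives the robot as it stands.
- The arm moves only by the tool step_arm, never from a script. Its argument "plan" is a list of rows, each a list of 2 entries, a list of its own where there are three numbers: the shift along the tool's x, y, z in m, then the turn, a rotation vector about the tool's x, y, z in degrees. A call has 1 to 5 rows; each row is the pose to reach, as a shift and turn from the pose commanded when the call began, along the tool's axes at that moment; what a row does not reach only later rows make up. A row lasts 1/10 s, in which the tool goes at most 50 mm and 8.59 degrees, less where a joint would pass 70% of its speed; a pose out of reach is approached as far as the arm can. A call with a gripper value outside its range is refused whole. "fingers" is the opening in per cent of the stroke, from 0 (shut) to 100 (fully open), set as the call begins (left out, the last holds). The fingers move at their own pace and stop on an object; the grip force is fixed at half the most. Time passes only in rows, so rows that repeat a pose let the fingers close. It gives the time, the measured TCP pose, the force and the opening at its end, in the units of the state.
- telemetry.get_obs(): the state, without advancing time (a new reading comes with each control period).
- viewer.camera(name): name is "scene" or "top" or "wrist"; returns the picture (420x560x3 uint8, red, green, blue); there is no depth.
- viewer.get_calibration(name): a dict with "K" (3x3 intrinsics, pixels), "origin" and "orientation" of the camera in the world. Camera axes: x right, y up, looking along -z (the intrinsics and any distortion apply to the point x, -y, -z); pixel columns grow to the right and rows downward; lengths in m; the calibration is good to about 2 mm. The wrist camera is an equidistant fisheye: a pixel r from the principal point sees the ray r / f radians off the axis. A picture is of the moment at which its call begins: read the wrist's pose just before it. get_calibration takes no time and is no camera call; for the wrist camera it gives the pose at the moment of the call.
- ticket.hand_in(): hands the job in, once; it reports no verdict.
Trained networks look in the newest picture that a camera, given by its name, has taken for a name from the list of things; names that differ only in an ending like _2 or _b are one class to them, and where a whole thing is asked for, a point or a joint stands for the part that bears it (a point fixed in the world has none). Each returns a list of dicts, best first, with "score" (0 to 1); they miss things now and then, are a little off and sometimes report something else, mostly with a low value. They report only what shows in the picture. A call takes as long as a camera call. They do not tell look-alikes from the thing itself.
- nets.boxes_of(thing, camera): "extent" ([left, top, right, bottom] in pixels, round what is visible of it).
The state is a dict: "time_s": time; "q": joint angles; "dq": joint speeds; "joint_efforts": joint torques, N m; "eef_pos": TCP position; "eef_rot": TCP orientation; "wrist_force": force on the tool from outside, world axes, zero at the start; "torque": the same for the moment, N m; "opening": opening from 0.0 (shut) to 1.0 (fully open).
Only numpy, scipy, OpenCV 4.12 (cv2) and the standard library are available. Lean on these libraries where they do the work, as an engineer would, in place of code of your own. Each camera call takes 0.05 s, during which the arm holds its last target.

### The job

Pick up the barcode scanner, hold it still for a good second with its window pointing squarely at the middle of the barcode on the vial in the crimper, from about 10 cm away, and lay it back flat on its mat. Then take the crimper's hand lever by its grip and bring it down exactly three ratchet clicks, felt through the lever, so that the sprung pad clamps the cap without crimping it: a fourth click would start the crimp and the ratchet does not let you back off. Finish while still holding the lever by its grip at the third click, do not let go, and leave the vial upright in its nest and the jar, rack and mug where they stand.

Things in the scene. Friction and masses are not known exactly. Their poses are not given: they have to be found in the camera images.
- crimper: Fixed bench crimper: grey base 190 (x) x 124 (y) x 16 mm; white column at its back (+x), 44 mm square, 246 mm high; white housing over the vial, 60 mm wide, 157 to 223 mm above the bench, x from -68 mm to the column; crimp head below it. Origin: underside centre. x points from front to back, z up; its front looks to the robot's left; hand lever on its right side (-y), nearest the robot.
- vial_nest (a point): Centre of the vial nest, the place on the base plate inside the steel ring (25 mm inside diameter, 7 mm high) where the vial stands: in the crimper's frame at (-30, 0, 16) mm, right under the crimp head. Axes as the crimper's.
- lever_pivot (a point): Point on the lever's hinge axis, in the lever's plane: at (-5, -58, 190) mm in the crimper's frame. Axes as the crimper's; the hinge axis is its y. The ratchet wheel is beside it: a spring pawl climbs a tooth every 0.2 rad, the push needed at the grip rising from 4 to about 8 N, then drops behind it (the click) and the push falls suddenly by 5 N or more.
- crimp_lever (a joint): Lever angle (rad), growing as it is brought down. At angle a the lever points to the crimper's front (-x), 0.873 - a above horizontal. Starts at 0 to 0.13 and stays where left; free (1.5 N) to about 0.17. Tooth tips pass at 0.40, 0.60, 0.80 (three clicks), then 1.00; stop at 1.3. After each click the pawl stops it going back above 0.445, 0.645, 0.845. Lowers the head 25 mm per rad.
- lever: The hand lever: ratchet wheel at the hinge, steel arm, and at its end a black round grip 22 mm thick and 85 mm long, 107 to 192 mm from the hinge axis. Origin at lever_pivot; its y axis is the hinge axis. The grip can be pinched from above across the crimper's y and then tilts between the fingers as the lever swings.
- grip_mid (a point): Middle of the lever's black grip, on its axis, 150 mm from the hinge axis; it moves with the lever. Axes as the lever's.
- head_pad: Black sprung pad, 16 mm in diameter, inside the steel crimp head above the vial. It meets the vial's cap when the lever is at about 0.6 rad and presses on it with about 6 N at the third click. Origin: centre of its underside, z up.
- vial: Loose glass headspace vial with an aluminium crimp cap, 23 mm in diameter, 77 mm high, about 32 g, standing in the crimper's nest. Origin: centre of its underside, z up; its -x axis points out through the middle of its barcode, towards the crimper's front (-x), turned from it by -0.4 to +0.1 rad about z.
- vial_label (a point): Middle of the barcode on the front of the vial, on the glass surface, 37 mm above the vial's underside and 11.5 mm from its axis. The barcode is about 16 mm wide and 20 mm high. Axes as the vial's: the label faces along -x.
- scanner: Loose cordless barcode scanner, a straight grey body along its x axis, 130 mm long, 105 to 210 g, flat underside. Handle 36 mm wide (y), 30 mm high, x = -65 to +29 mm; head 56 to 58 mm wide, 34 to 36 mm high, x = +29 to +65 mm, window in its front face (+x). Origin: centre of its underside; centre of mass 9 mm ahead of it; grip the handle across y near the origin.
- scanner_window (a point): Middle of the scanner's window: at (65, 0, 18) mm in the scanner's frame. The scanner looks along its +x axis. Axes as the scanner's.
- scanner_mat: Black rubber mat on which the scanner lies, fixed, 190 (x) x 120 (y) x 4 mm. Origin: centre of its underside, z up; the mat's top is at z = 4 mm. The scanner lies along it, its window towards the mat's +x end, to within 0.25 rad.
- cap_jar: Bystander: loose jar of caps, 64 mm in diameter, 75 mm high. Origin: centre of its underside.
- vial_rack: Bystander: loose white rack, 190 x 62 mm, with five vials standing up to 85 mm high. Origin: centre of its underside.
- pen_mug: Bystander: loose mug with pens, 78 mm in diameter, pens up to 150 mm high, handle at its +y side. Origin: centre of its underside.
Mind the look-alikes: they are no part of the job. Several things look just like the scanner_mat: the one meant starts farthest to the robot's left. Of the things that look like the scanner, the smaller one is meant.

How it is judged:
By the outcome, as a careful person would: the job done as asked, in the order asked, and still so for the second after the job is handed in, while the arm keeps its last pose, push and grip.
It also fails if it takes over 72 s, if anything falls off the work surface, if the arm or the gripper's body presses on something with over 40 N, if the wrist force passes 120 N, or if a joint passes its speed limit or range.

## Working session

There is one attempt and no reset: what is moved stays moved. The work goes in short steps, Python scripts to look and compute and a tool call to move; the robot and the scene stay as the last step left them, time stands still between calls to the robot, and variables do not carry over. Pictures are saved under pics/ and viewed, and the job is handed in when it is done.

Besides the shell and the picture viewer there is one more tool, called after ">>>" by a JSON object that holds its "name" and its "arguments". step_arm: Moves the arm, as the interface text tells. Its arguments: {"type":"object","properties":{"plan":{"type":"array"},"fingers":{"type":"number"}},"required":["plan"]}

```bash
ls; mkdir -p pics; cat > h.py <<'E'
import numpy as np, cv2
from bench import telemetry, viewer, ticket, nets, ctrl
from scipy.spatial.transform import Rotation as R
def snap(cam,fn):
    im=viewer.camera(cam); cv2.imwrite('pics/'+fn,im[:,:,::-1]); return im
def rot(q): return R.from_quat([q[1],q[2],q[3],q[0]]).as_matrix()
E
python3 - <<'E'
from h import *
for c in ['scene','top','wrist']:
    print(c,viewer.get_calibration(c)); snap(c,c+'0.png')
o=telemetry.get_obs();print(o,ctrl.tip_reach)
E
```

```text
pics
scene {'K': array([[464.03382009,   0.        , 276.14917032],
       [  0.        , 464.03382009, 210.03058251],
       [  0.        ,   0.        ,   1.        ]]), 'origin': array([1.42913124, 0.20447802, 1.14159982]), 'orientation': array([0.61673417, 0.231901  , 0.2582446 , 0.70652008])}
top {'K': array([[406.6269578,   0.       , 276.3092596],
       [  0.       , 406.6269578, 203.8108515],
       [  0.       ,   0.       ,   1.       ]]), 'origin': array([0.41847922, 0.08882876, 1.49728563]), 'orientation': array([ 0.71095618,  0.05387205, -0.04371816, -0.69980557])}
wrist {'K': array([[325.1922621 ,   0.        , 271.77908181],
       [  0.        , 325.1922621 , 211.58717407],
       [  0.        ,   0.        ,   1.        ]]), 'origin': array([0.10835197, 0.56708007, 0.37183332]), 'orientation': array([ 0.79922694, -0.11093535, -0.07986142,  0.58527924])}
{'time_s': 0.15, 'q': array([ 1.05770396e+00,  1.81395577e-01,  1.60775210e+00,  5.49187136e-06,
        1.35380260e+00, -2.06288483e-01]), 'dq': array([ 0.00102803, -0.00287109, -0.00260047,  0.00124775, -0.00117253,
        0.00046912]), 'joint_efforts': array([ 1.97217573e-04, -4.45269907e+01, -3.51690924e+01, -2.86206769e-04,
        5.84598936e-03,  2.91582268e-06]), 'eef_pos': array([0.17343147, 0.5477997 , 0.23858961]), 'eef_rot': array([ 2.77883057e-04,  8.06849999e-01,  5.90755971e-01, -6.19330766e-04]), 'wrist_force': array([0.56221288, 0.06638872, 0.04413806]), 'torque': array([0.06061104, 0.0282518 , 0.02597208]), 'opening': 1.0006090618397259} 0.008
```

View pics/scene0.png

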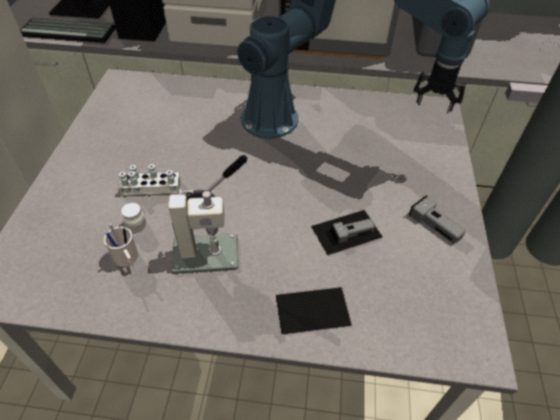

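View pics/top0.png

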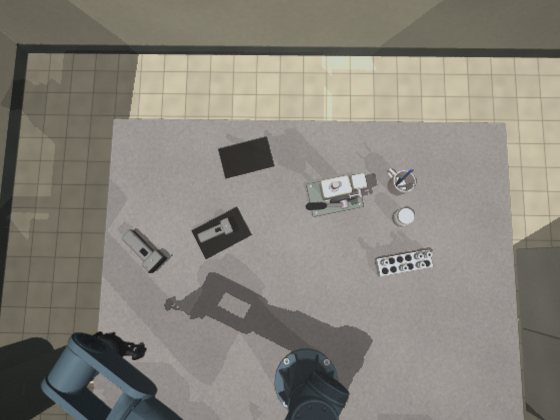

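View pics/wrist0.png

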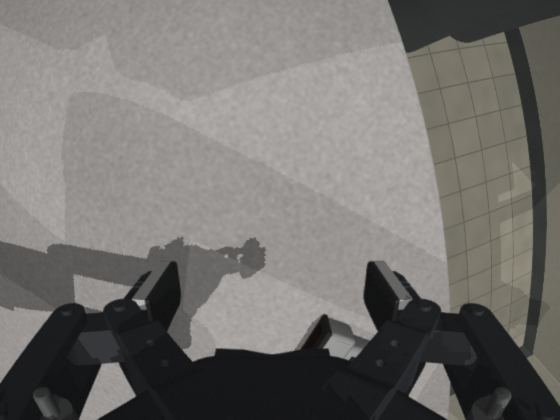

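The scanner on the mat is at about (215,230) in the top view, the crimper at about (337,193), and the larger look-alike scanner at (144,248). Next I'll zoom in.

```bash
python3 - <<'E'
import cv2
t=cv2.imread('pics/top0.png'); s=cv2.imread('pics/scene0.png')
cv2.imwrite('pics/tz1.png',cv2.resize(t[190:270,180:270],None,fx=7,fy=7,interpolation=cv2.INTER_CUBIC))
cv2.imwrite('pics/tz2.png',cv2.resize(t[160:225,300:390],None,fx=8,fy=8,interpolation=cv2.INTER_CUBIC))
cv2.imwrite('pics/sz2.png',cv2.resize(s[145:280,160:260],None,fx=4.4,fy=4.4,interpolation=cv2.INTER_CUBIC))
E
```

```text
(no output)
```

View pics/tz1.png

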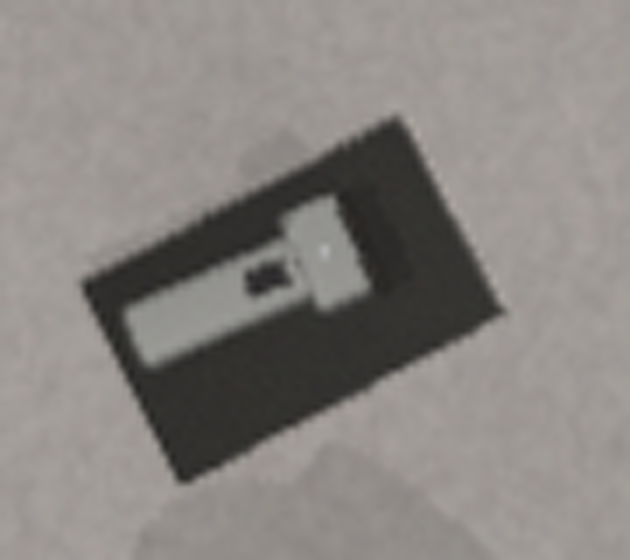

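View pics/tz2.png

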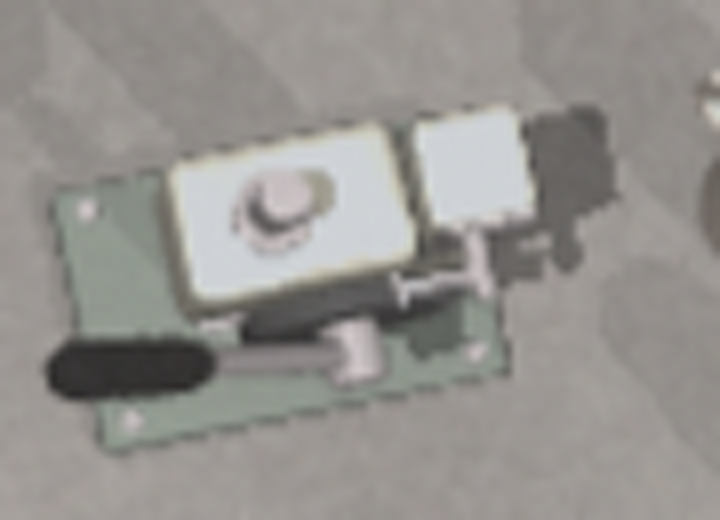

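View pics/sz2.png

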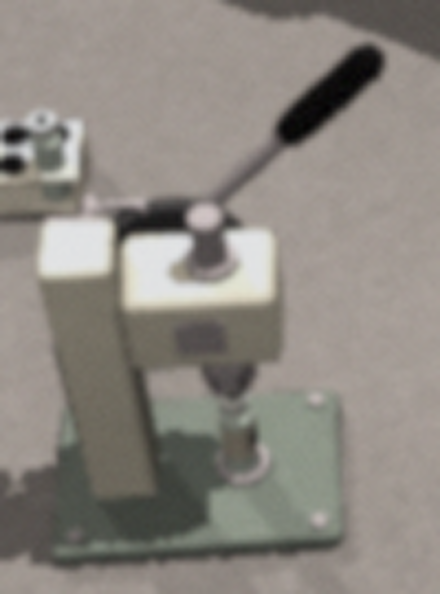

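```bash
cat >> h.py <<'E'
CAL={c:viewer.get_calibration(c) for c in ('scene','top')}
def proj(P,cam,cal=None):
    c=cal or CAL[cam]; p=(np.atleast_2d(P)-c['origin'])@rot(c['orientation'])
    p=p*[1,-1,-1]
    K=c['K']
    if cam=='wrist':
        th=np.arctan2(np.hypot(p[:,0],p[:,1]),p[:,2]); r=np.hypot(p[:,0],p[:,1])+1e-12
        return np.c_[K[0,0]*th*p[:,0]/r+K[0,2],K[1,1]*th*p[:,1]/r+K[1,2]]
    return np.c_[K[0,0]*p[:,0]/p[:,2]+K[0,2],K[1,1]*p[:,1]/p[:,2]+K[1,2]]
def Tz(x,y,a,P):
    P=np.atleast_2d(P); return P@R.from_euler('z',a).as_matrix().T+[x,y,0]
def fit(obs,x0,z=0,verbose=1):
    from scipy.optimize import least_squares
    # obs: list (cam,localpt,px)
    def f(v):
        return np.concatenate([(proj(Tz(*v[:3],l)+[0,0,z],c,cal)-np.array(p))[0] for c,l,p,cal in obs])
    s=least_squares(f,x0,loss='soft_l1',f_scale=1.0)
    if verbose: print(np.round(s.x,4)); print(np.round(f(s.x).reshape(-1,2),1).tolist())
    return s.x
E
cat > fit1.py <<'E'
from h import *
def cz(u,v,k,ox,oy): return ((u+.5)/k-.5+ox,(v+.5)/k-.5+oy)
t1=lambda u,v:cz(u,v,7,180,190); t2=lambda u,v:cz(u,v,8,300,160); s2=lambda u,v:cz(u,v,4.4,160,145)
o=[('top',l,t1(*p),None) for l,p in [((-.095,.06,.004),(82,283)),((.095,.06,.004),(400,116)),((.095,-.06,.004),(505,312)),((-.095,-.06,.004),(182,484))]]
print('mat');fit(o,[.3,.3,-1.2])
o=[('top',l,t1(*p),None) for l,p in [((-.065,.018,.030),(122,307)),((-.065,-.018,.030),(150,370)),((.065,.028,.035),(335,193)),((.065,-.028,.035),(372,290))]]
print('scanner');fit(o,[.3,.3,-1.2],z=.004)
A=[((-.095,.062,.016),(52,188)),((-.095,-.062,.016),(100,450)),((.095,-.062,.016),(508,375)),
((-.068,.03,.223),(165,165)),((-.068,-.03,.223),(190,305))]
B=[((-.095,.062,.016),(340,540)),((-.095,-.062,.016),(340,395)),((.095,.062,.016),(55,550)),((-.068,.03,.223),(280,310)),((-.068,-.03,.223),(275,232))]
print('crimper')
oa=[('top',l,t2(*p),None) for l,p in A]; ob=[('scene',l,s2(*p),None) for l,p in B]
fit(oa,[.5,0,-1.5]);fit(ob,[.5,0,-1.5]);c=fit(oa+ob,[.5,0,-1.5])
E
python3 fit1.py
```

```text
mat
[ 0.5177  0.3125 -1.0641]
[[-0.2, -0.1], [0.1, -0.3], [0.1, 0.2], [0.1, 0.2]]
scanner
[ 0.5193  0.3323 -1.1448]
[[-0.9, 0.2], [-1.1, 0.4], [0.7, -0.5], [1.4, -0.1]]
crimper
[ 0.6602 -0.1014 -1.374 ]
[[-0.2, 0.2], [0.2, 0.3], [0.1, 0.3], [-0.3, -0.9], [0.2, -0.1]]
[ 0.662  -0.0991 -1.3889]
[[0.3, 0.9], [0.5, -0.2], [-1.3, 1.1], [-0.8, -1.3], [0.9, -0.7]]
[ 0.6608 -0.1004 -1.3792]
[[-0.4, -0.0], [-0.2, 0.0], [-0.2, 0.3], [-0.6, -1.2], [-0.1, -0.3], [0.2, 0.3], [-0.0, -0.8], [-1.5, 1.0], [-1.1, -1.9], [0.4, -1.3]]
```

```bash
cat >> h.py <<'E'
def tool_pose(yaw,tilt=0.,roll=0.):
    """tool y heading at yaw when down; tilt>0 rotates z toward heading"""
    f=np.array([np.cos(yaw),np.sin(yaw),0]);u=np.array([0,0,1.])
    z=np.sin(tilt)*f-np.cos(tilt)*u; y=np.cos(tilt)*f+np.sin(tilt)*u
    return np.c_[np.cross(y,z),y,z]
def goto(p,Rm,o=None):
    o=o or telemetry.get_obs(); R0=rot(o['eef_rot'])
    d=R0.T@(np.array(p)-o['eef_pos']); rv=R.from_matrix(R0.T@Rm).as_rotvec(degrees=True)
    n=max(np.linalg.norm(d)/.05,np.linalg.norm(rv)/8.59)
    print('t',round(o['time_s'],2),'shift',np.round(d,4),'turn',np.round(rv,2),'rows',round(n,1))
def crimp(l,c=(0.6606,-0.1008,-1.377)): return Tz(*c,l)[0]
def st():
    o=telemetry.get_obs(); print('t',round(o['time_s'],2),'p',np.round(o['eef_pos'],4),'q',np.round(o['q'],3),'F',np.round(o['wrist_force'],2),'T',np.round(o['torque'],2),'op',round(o['opening'],3))
    return o
E
python3 - <<'E'
from h import *
o=st();c=viewer.get_calibration('wrist'); R0=rot(o['eef_rot'])
print(R0.T@(c['origin']-o['eef_pos'])); print(R0.T@rot(c['orientation']))
goto(crimp([-.125,.03,.155]), tool_pose(-1.45,np.radians(50)))
print(crimp([-.125,.03,.155]))
E
```

```text
t 0.15 p [0.1734 0.5478 0.2386] q [ 1.058  0.181  1.608  0.     1.354 -0.206] F [0.56 0.07 0.04] T [0.06 0.03 0.03] op 1.001
[-0.00140639 -0.06789158 -0.13333649]
[[ 9.99999780e-01 -4.75416976e-05  6.61754497e-04]
 [ 1.33657786e-04 -9.62543907e-01 -2.71125816e-01]
 [ 6.49857540e-04  2.71125845e-01 -9.62543689e-01]]
t 0.15 shift [-0.347   0.6267  0.0839] turn [-44.27 -28.42  61.14] rows 14.4
[0.66596521 0.02763759 0.155     ]
```

>>> {"name": "step_arm", "arguments": {"plan": [[[-0.023, 0.042, 0.006], [-3, -1.9, 4.1]], [[-0.046, 0.084, 0.011], [-5.9, -3.8, 8.2]], [[-0.069, 0.125, 0.017], [-8.9, -5.7, 12.2]], [[-0.093, 0.167, 0.022], [-11.8, -7.6, 16.3]], [[-0.116, 0.209, 0.028], [-14.8, -9.5, 20.4]]]}}

```text
time_s: 0.65
eef_pos: [0.3388, 0.373, 0.2112]
eef_rot: [0.153, 0.889, 0.431, 0.009]
wrist_force: [0.1, 0.2, 0.3]
opening: 1.002
```

```bash
cat > g.py <<'E'
from h import *
st();goto(crimp([-.125,.03,.155]), tool_pose(-1.45,np.radians(50)))
E
python3 g.py
```

```text
t 0.65 p [0.3388 0.373  0.2112] q [ 0.78   0.148  1.735 -0.304  1.352 -0.043] F [0.1  0.16 0.34] T [0.21 0.06 0.05] op 1.002
t 0.65 shift [-0.0537  0.435   0.1933] turn [-29.39 -18.94  40.56] rows 9.6
```

>>> {"name": "step_arm", "arguments": {"plan": [[[-0.005, 0.044, 0.019], [-3, -1.9, 4.1]], [[-0.011, 0.087, 0.039], [-5.9, -3.8, 8.2]], [[-0.016, 0.13, 0.058], [-8.9, -5.7, 12.2]], [[-0.021, 0.174, 0.077], [-11.8, -7.6, 16.3]], [[-0.027, 0.218, 0.097], [-14.7, -9.5, 20.3]]]}}

```text
time_s: 1.15
eef_pos: [0.5032, 0.2004, 0.1822]
eef_rot: [0.295, 0.922, 0.249, 0.018]
wrist_force: [-0.7, 0.4, -0.6]
opening: 1.0
```

```bash
python3 g.py
```

```text
t 1.15 p [0.5032 0.2004 0.1822] q [ 0.482  0.311  1.689 -0.617  1.305  0.171] F [-0.67  0.45 -0.6 ] T [ 0.24  0.13 -0.  ] op 1.0
t 1.15 shift [0.0642 0.1792 0.1444] turn [-14.69  -9.44  20.26] rows 4.8
```

>>> {"name": "step_arm", "arguments": {"plan": [[[0.013, 0.036, 0.029], [-2.9, -1.9, 4.1]], [[0.026, 0.072, 0.058], [-5.9, -3.8, 8.1]], [[0.038, 0.108, 0.087], [-8.8, -5.7, 12.2]], [[0.051, 0.143, 0.115], [-11.8, -7.6, 16.2]], [[0.064, 0.179, 0.144], [-14.7, -9.4, 20.3]]]}}

```text
time_s: 1.65
eef_pos: [0.6658, 0.0284, 0.1542]
eef_rot: [0.422, 0.905, 0.055, 0.026]
wrist_force: [0.2, 0.4, 0.4]
opening: 1.002
```

```bash
python3 - <<'E'
from h import *
st();c=viewer.get_calibration('wrist');print(c);im=snap('wrist','w1.png');st()
import pickle;pickle.dump(c,open('w1.pkl','wb'))
L=crimp([-.0415,0,.053]);print(proj(L,'wrist',c))
u,v=proj(L,'wrist',c)[0].astype(int)
cv2.imwrite('pics/w1z.png',cv2.resize(im[v-45:v+45,u-55:u+55,::-1],None,fx=6,fy=6,interpolation=cv2.INTER_CUBIC));print(u-55,v-45)
print(nets.boxes_of('vial','wrist')[:2],nets.boxes_of('vial_label','wrist')[:2])
E
```

```text
t 1.65 p [0.6658 0.0284 0.1542] q [ 0.222  0.639  1.407 -0.898  1.344  0.432] F [0.19 0.37 0.37] T [ 0.34  0.01 -0.  ] op 1.002
{'K': array([[325.1922621 ,   0.        , 271.77908181],
       [  0.        , 325.1922621 , 211.58717407],
       [  0.        ,   0.        ,   1.        ]]), 'origin': array([0.64825783, 0.17292497, 0.18697768]), 'orientation': array([ 0.83834937, -0.54178993, -0.03296359,  0.05047181])}
t 1.7 p [0.6686 0.0226 0.1515] q [ 0.214  0.648  1.401 -0.903  1.343  0.435] F [-0.55 -3.88  0.25] T [ 0.18  0.03 -0.08] op 1.004
[[242.90070995 178.92891679]]
187 133
[{'extent': [228.0, 147.6, 256.3, 234.2], 'score': 0.81}] [{'extent': [230.4, 148.5, 258.9, 232.3], 'score': 0.87}]
```

View pics/w1.png

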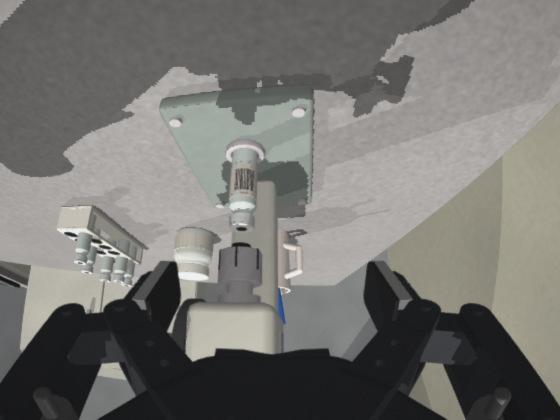

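View pics/w1z.png

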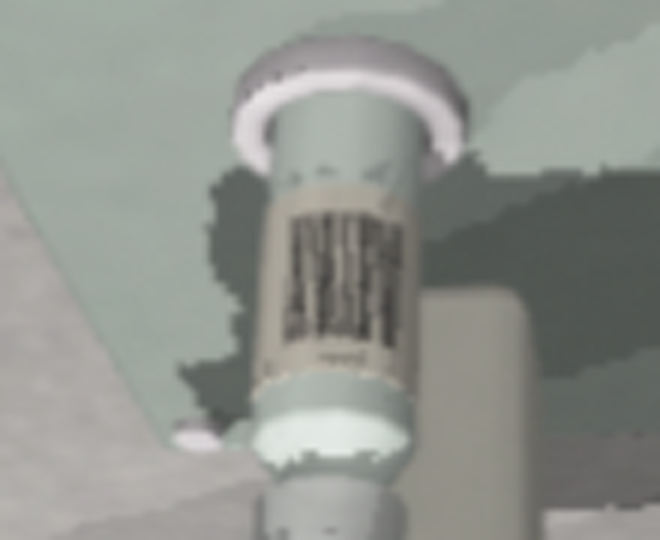

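The vial stands in its nest with the barcode at about (244,180). My predicted label position was (243,179), so the crimper pose holds. Next I'll work out the label yaw from a settled picture.

```bash
python3 - <<'E'
from h import *
c=viewer.get_calibration('wrist');im=snap('wrist','w2.png');st()
import pickle;pickle.dump(c,open('w2.pkl','wb'))
L=crimp([-.0415,0,.053]);uv=proj(L,'wrist',c)[0];print(uv)
u,v=uv.astype(int)
cv2.imwrite('pics/w2z.png',cv2.resize(im[v-30:v+30,u-35:u+35,::-1],None,fx=10,fy=10,interpolation=cv2.INTER_CUBIC));print(u-35,v-30)
g=im.mean(2)
for r in range(v-10,v+11,2): print(r,g[r,u-20:u+21].astype(int))
print(u-20)
E
```

```text
t 1.85 p [0.6645 0.0286 0.153 ] q [ 0.222  0.638  1.409 -0.896  1.344  0.43 ] F [-0.11  1.1  -1.  ] T [0.35 0.04 0.  ] op 1.003
[244.51054297 180.66872054]
209 150
170 [126 102  98  98  98  98  98 100 117 143 158 163 162 150 135 140 145 129
 119 107 115 146 126 126 133 119 141 154 145 131 133 129 120 110 102  99
  99  98  98  97  98]
172 [100  98  98  98  97  97  97 101 127 151 161 163 159 129  85 112 132 115
  98  81  99 139 115 115 121  86  88 114 103  83  91 104 112 109 102  98
  99  99  98  96  89]
174 [ 98  97  97  97  96  97  96 100 129 153 161 162 146 130 100 105 142 124
  84  72  97 120 100 110 118  87 106 120  99  72  77  96 110 107 100  98
  97  95  89  85  83]
176 [101  97  98  98  97  97  97 104 132 153 162 162 144 117  88  99 146 129
  87  89 100 119 107  99 114  88 108 119  89  64  76  95 109 107  97  87
  84  83  83  83  83]
178 [103  97  98  98  98  98  98 106 134 155 162 160 133 119  95  90 142 128
  86  88 101 119 109 101 112  82  91 132 110  74  80 109 112 106  96  87
  84  83  84  83  83]
180 [106  97  97  98  98  98  99 112 138 156 163 160 128 120 111 106 130 132
[... 259 characters left out ...]
103 105]
184 [163 163 157 149 124 101 101 120 145 159 163 159 125  93 118 113 122 113
  80 114 124  98 115 106  93  74  73 109 114  75  66 108 113 108 113 129
 136 136 137 138 139]
186 [163 162 160 156 128 101 101 123 147 160 163 158 115  81 116 111 105 118
  89 119 128  97 114 104  75  67  90 114 115  82  79 111 113 108 116 135
 141 142 143 143 143]
188 [163 162 154 125 101  97 102 132 153 162 164 159 121  87 120 130 110  97
  70  98 121 101 136 114  79  86  96 113  99  72  80 111 113 107 116 135
 141 142 143 143 143]
190 [163 163 159 129 101  97 102 134 154 162 162 145 114  82 123 135 114 100
  94 125 148 112 141 121  86  92  93  94  90  70  79 110 113 107 115 134
 141 143 142 143 143]
224
```

View pics/w2z.png

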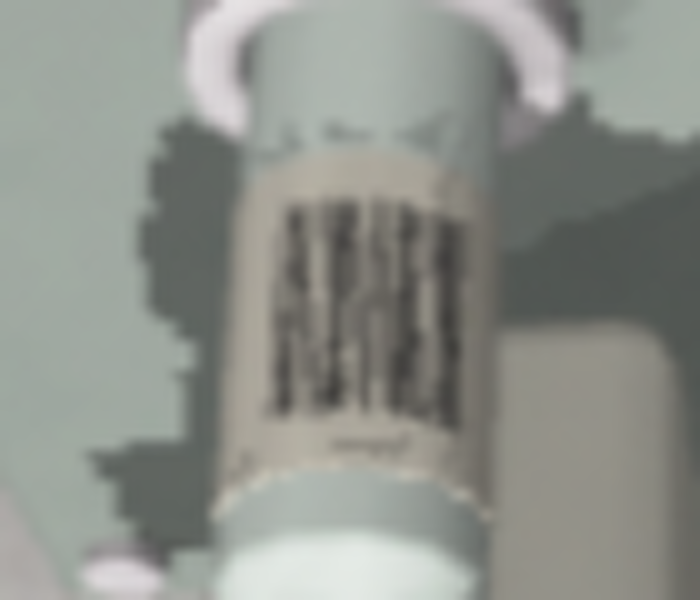

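```bash
python3 - <<'E'
from h import *
import pickle;c=pickle.load(open('w2.pkl','rb'))
V=crimp([-.03,0,0]);d=c['origin'][:2]-V[:2];hd=np.arctan2(d[1],d[0]);print('cam heading',hd,'front',-1.377+np.pi, V)
for z in (.047,.053,.059):
    s=[proj(V+[11.5e-3*np.cos(hd+e),11.5e-3*np.sin(hd+e),z],'wrist',c)[0].round(1).tolist() for e in (1.5,-1.5)]
    print('sil',z,s)
    for yr in (-.4,-.3,-.25,-.2,-.15,-.1,0):
        n=-1.377+np.pi+yr
        P=[V+[11.5e-3*np.cos(n+e),11.5e-3*np.sin(n+e),z] for e in (.696,-.696,.78,-.78,0)]
        print(z,yr,proj(P,'wrist',c).round(1).tolist())
E
```

```text
cam heading 1.5994811199082475 front 1.7645926535897931 [ 0.65482243 -0.07136159  0.        ]
sil 0.047 [[233.4, 180.2], [260.2, 181.4]]
0.047 -0.4 [[240.9, 174.9], [258.0, 177.7], [239.9, 175.1], [258.5, 178.2], [250.3, 174.7]]
0.047 -0.3 [[239.7, 175.2], [257.1, 177.1], [238.8, 175.4], [257.8, 177.6], [249.0, 174.5]]
0.047 -0.25 [[239.1, 175.3], [256.7, 176.9], [238.2, 175.6], [257.4, 177.3], [248.3, 174.5]]
0.047 -0.2 [[238.6, 175.5], [256.2, 176.6], [237.7, 175.9], [257.0, 177.0], [247.6, 174.4]]
0.047 -0.15 [[238.1, 175.7], [255.7, 176.3], [237.2, 176.1], [256.5, 176.8], [246.9, 174.4]]
0.047 -0.1 [[237.5, 175.9], [255.2, 176.1], [236.7, 176.3], [256.1, 176.5], [246.2, 174.4]]
0.047 0 [[236.6, 176.4], [254.1, 175.7], [235.9, 176.8], [255.0, 176.0], [244.8, 174.4]]
sil 0.053 [[233.0, 186.3], [260.1, 187.5]]
0.053 -0.4 [[240.6, 181.1], [257.8, 183.9], [239.5, 181.4], [258.4, 184.4], [250.1, 181.0]]
0.053 -0.3 [[239.3, 181.4], [257.0, 183.4], [238.4, 181.7], [257.7, 183.8], [248.7, 180.8]]
0.053 -0.25 [[238.8, 181.6], [256.5, 183.1], [237.8, 181.9], [257.2, 183.5], [248.0, 180.8]]

[... 351 characters left out ...]
244.5, 180.7]]
sil 0.059 [[232.6, 192.6], [259.9, 193.8]]
0.059 -0.4 [[240.2, 187.5], [257.6, 190.3], [239.2, 187.8], [258.2, 190.8], [249.8, 187.4]]
0.059 -0.3 [[239.0, 187.8], [256.8, 189.7], [238.0, 188.1], [257.5, 190.2], [248.4, 187.2]]
0.059 -0.25 [[238.4, 188.0], [256.3, 189.5], [237.5, 188.3], [257.1, 189.9], [247.7, 187.2]]
0.059 -0.2 [[237.8, 188.2], [255.8, 189.2], [236.9, 188.5], [256.6, 189.7], [247.0, 187.1]]
0.059 -0.15 [[237.3, 188.3], [255.3, 189.0], [236.4, 188.7], [256.2, 189.4], [246.3, 187.1]]
0.059 -0.1 [[236.8, 188.5], [254.8, 188.8], [236.0, 188.9], [255.7, 189.1], [245.6, 187.1]]
0.059 0 [[235.8, 189.0], [253.6, 188.3], [235.1, 189.4], [254.6, 188.7], [244.2, 187.1]]
```

>>> {"name": "step_arm", "arguments": {"plan": [[[0.04, 0, 0], [0, 0, 0]], [[0.08, 0, 0], [0, 0, 0]], [[0.1, 0, 0], [0, 0, 0]], [[0.1, 0, 0], [0, 0, 0]]]}}

```text
time_s: 2.25
eef_pos: [0.7656, 0.0434, 0.1559]
eef_rot: [0.421, 0.905, 0.056, 0.027]
wrist_force: [-0.2, 0.6, -0.7]
opening: 0.998
```

```bash
python3 - <<'E'
from h import *
c=viewer.get_calibration('wrist');im=snap('wrist','w3.png');st()
import pickle;pickle.dump(c,open('w3.pkl','wb'))
L=crimp([-.0415,0,.053]);uv=proj(L,'wrist',c)[0];print(uv)
u,v=uv.astype(int)
cv2.imwrite('pics/w3z.png',cv2.resize(im[v-30:v+30,u-35:u+35,::-1],None,fx=10,fy=10,interpolation=cv2.INTER_CUBIC));print(u-35,v-30)
V=crimp([-.03,0,0]);d=c['origin'][:2]-V[:2];hd=np.arctan2(d[1],d[0]);print('cam heading',hd)
for z in (.047,.053,.059):
    s=[proj(V+[11.5e-3*np.cos(hd+e),11.5e-3*np.sin(hd+e),z],'wrist',c)[0].round(1).tolist() for e in (1.5,-1.5)]
    print('sil',z,s)
    for yr in (-.3,-.2,-.1):
        n=-1.377+np.pi+yr
        P=[V+[11.5e-3*np.cos(n+e),11.5e-3*np.sin(n+e),z] for e in (.77,-.77,0)]
        print(z,yr,proj(P,'wrist',c).round(1).tolist())
E
```

```text
t 2.3 p [0.7641 0.0433 0.1553] q [ 0.213  0.825  1.092 -0.88   1.415  0.322] F [ 0.31  0.37 -0.58] T [ 0.34  0.03 -0.01] op 1.001
[130.64411362 181.36299514]
95 151
cam heading 1.2278475252100698
sil 0.047 [[125.4, 178.9], [149.0, 183.8]]
0.047 -0.3 [[127.6, 176.6], [144.3, 178.1], [135.4, 175.6]]
0.047 -0.2 [[126.9, 177.0], [143.3, 177.6], [134.2, 175.5]]
0.047 -0.1 [[126.4, 177.4], [142.2, 177.2], [133.1, 175.5]]
sil 0.053 [[124.1, 184.7], [147.9, 189.5]]
0.053 -0.3 [[126.3, 182.4], [143.2, 183.9], [134.2, 181.4]]
0.053 -0.2 [[125.6, 182.8], [142.1, 183.5], [133.0, 181.3]]
0.053 -0.1 [[125.1, 183.2], [141.1, 183.0], [131.8, 181.3]]
sil 0.059 [[122.8, 190.5], [146.9, 195.3]]
0.059 -0.3 [[125.0, 188.3], [142.0, 189.9], [132.9, 187.4]]
0.059 -0.2 [[124.3, 188.7], [141.0, 189.4], [131.7, 187.3]]
0.059 -0.1 [[123.8, 189.1], [139.9, 188.9], [130.5, 187.3]]
```

View pics/w3z.png

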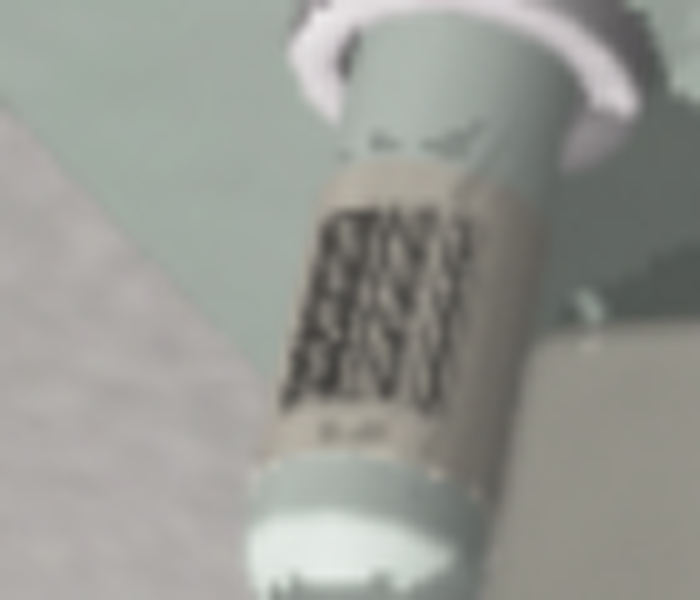

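```bash
python3 - <<'E'
from h import *
import pickle
from scipy.optimize import least_squares
c2=pickle.load(open('w2.pkl','rb'));c3=pickle.load(open('w3.pkl','rb'))
V=crimp([-.03,0,0])
q=lambda p,ox,oy:np.array([(p[0]+.5)/10-.5+ox,(p[1]+.5)/10-.5+oy])
C=[(c2,209,150,[(290,205),(468,205),(272,415),(460,425)],[(242,240),(502,240)]),
   (c3,95,151,[(330,215),(470,205),(285,405),(437,405)],[(310,240),(545,240)])]
def f(v,full=False):
    dx,dy,yaw,h,zc,hz=v;r=[]
    W=V+[dx,dy,0];n=-1.377+np.pi+yaw
    for c,ox,oy,co,si in C:
        P=[W+[.0115*np.cos(n+e),.0115*np.sin(n+e),zc+s] for s in(-hz,hz) for e in (h,-h)]
        r+=list((proj(P,'wrist',c)-[q(p,ox,oy) for p in co]).ravel())
        d=c['origin'][:2]-W[:2];hd=np.arctan2(d[1],d[0])
        for sg,p in zip((1.5,-1.5),si):
            zz=np.linspace(.03,.07,60)
            s=proj([W+[.0115*np.cos(hd+sg),.0115*np.sin(hd+sg),z] for z in zz],'wrist',c)
            t=q(p,ox,oy); r.append(np.interp(t[1],s[:,1],s[:,0])-t[0])
    r+= [ (h-.73)/.05, (zc-.053)/.002*1,(hz-.01)/.001]
    return np.array(r)
s=least_squares(f,[0,0,-.15,.73,.053,.01])
print(s.x.round(4)); print(f(s.x).round(1)); cov=np.linalg.inv(s.jac.T@s.jac);print(np.sqrt(np.diag(cov)).round(4)*.6)
print('vial',V+[s.x[0],s.x[1],0])
E
```

```text
[-9.000e-04  7.000e-04 -1.506e-01  7.104e-01  5.180e-02  1.010e-02]
[-0.3 -0.2 -0.3  0.4  0.2 -0.  -0.2 -0.3  0.1  0.7 -0.5 -0.6  0.6  0.6
 -0.4  0.  -0.2  0.3 -0.3  0.6 -0.4 -0.6  0.1]
[0.00024 0.00072 0.03048 0.018   0.00042 0.00018]
vial [ 0.65394578 -0.07063484  0.        ]
```

```bash
cat > g2.py <<'E'
from h import *
st();goto([.519,.332,.16], tool_pose(-1.145,0))
E
python3 g2.py
```

```text
t 2.3 p [0.7641 0.0433 0.1553] q [ 0.213  0.825  1.092 -0.88   1.415  0.322] F [ 0.31  0.37 -0.58] T [ 0.34  0.03 -0.01] op 1.001
t 2.3 shift [-0.2074 -0.2007 -0.2453] turn [ 49.47   7.49 -16.16] rows 7.6
```

>>> {"name": "step_arm", "arguments": {"plan": [[[-0.026, -0.025, -0.031], [6.2, 0.9, -2]], [[-0.052, -0.05, -0.061], [12.4, 1.9, -4]], [[-0.078, -0.075, -0.092], [18.6, 2.8, -6]], [[-0.104, -0.1, -0.123], [24.7, 3.7, -8.1]], [[-0.13, -0.125, -0.153], [30.9, 4.7, -10.1]]]}}

```text
time_s: 2.8
eef_pos: [0.6075, 0.2245, 0.159]
eef_rot: [0.161, 0.974, 0.158, 0.01]
wrist_force: [0.6, 0.2, -0.6]
opening: 0.999
```

```bash
python3 g2.py
```

```text
t 2.8 p [0.6075 0.2245 0.159 ] q [ 0.324  0.473  1.433 -0.336  1.286  0.106] F [ 0.61  0.24 -0.6 ] T [0.12 0.04 0.  ] op 0.999
t 2.8 shift [-0.0507 -0.1232 -0.0405] turn [18.33  2.78 -5.95] rows 2.8
```

>>> {"name": "step_arm", "arguments": {"plan": [[[-0.017, -0.041, -0.014], [6.1, 0.9, -2]], [[-0.034, -0.082, -0.027], [12.2, 1.9, -4]], [[-0.051, -0.123, -0.04], [18.3, 2.8, -6]], [[-0.051, -0.123, -0.04], [18.3, 2.8, -6]], [[-0.051, -0.123, -0.04], [18.3, 2.8, -6]]]}}

```text
time_s: 3.3
eef_pos: [0.5207, 0.3295, 0.1584]
eef_rot: [0.003, 0.977, 0.211, 0.0]
wrist_force: [0.3, -0.6, -0.1]
opening: 1.001
```

```bash
python3 - <<'E'
from h import *
st();c=viewer.get_calibration('wrist');im=snap('wrist','w4.png');st()
import pickle;pickle.dump(c,open('w4.pkl','wb'))
im=im[:,:,::-1].copy()
for x,y,a in [(.5193,.3323,-1.1448)]:
  for l in [(-.065,.018,.030),(-.065,-.018,.030),(.065,.028,.035),(.065,-.028,.035),(.029,.018,.03),(.029,-.018,.03)]:
    p=proj(Tz(x,y,a,l)+[0,0,.004],'wrist',c)[0];print(l,p.round(1));cv2.circle(im,tuple(int(k) for k in p),3,(0,0,255),1)
cv2.imwrite('pics/w4o.png',im)
E
```

```text
t 3.3 p [0.5207 0.3295 0.1584] q [ 0.375  0.351  1.567 -0.007  1.224 -0.048] F [ 0.31 -0.55 -0.06] T [-0.04 -0.04  0.03] op 1.001
t 3.35 p [0.5216 0.3292 0.1584] q [ 0.374  0.352  1.565 -0.007  1.224 -0.048] F [ 0.84  0.21 -1.01] T [ 0.02 -0.    0.02] op 1.006
(-0.065, 0.018, 0.03) [295.3 120. ]
(-0.065, -0.018, 0.03) [249.3 120.1]
(0.065, 0.028, 0.035) [304.6 274.4]
(0.065, -0.028, 0.035) [240.2 274.4]
(0.029, 0.018, 0.03) [293.7 233.8]
(0.029, -0.018, 0.03) [251.  233.8]
```

View pics/w4o.png

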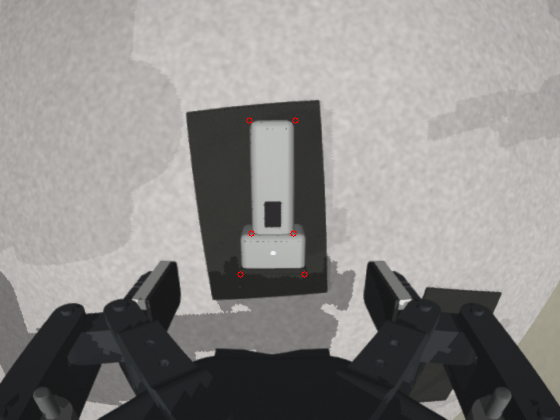

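The scanner is centred at about (272,195), lined up with the fingers, and matches the predicted corners. I'll descend and grip.

>>> {"name": "step_arm", "arguments": {"plan": [[[0, 0.001, 0.04], [0, 0, 0]], [[0, 0.001, 0.08], [0, 0, 0]], [[0, 0.001, 0.115], [0, 0, 0]], [[0, 0.001, 0.135], [0, 0, 0]], [[0, 0.001, 0.143], [0, 0, 0]]]}}

```text
time_s: 3.85
eef_pos: [0.5214, 0.3262, 0.0118]
eef_rot: [0.004, 0.978, 0.21, -0.002]
wrist_force: [-0.6, -0.5, 0.0]
opening: 1.001
```

>>> {"name": "step_arm", "arguments": {"plan": [[[0, 0, 0], [0, 0, 0]], [[0, 0, 0], [0, 0, 0]], [[0, 0, 0], [0, 0, 0]], [[0, 0, 0], [0, 0, 0]], [[0, 0, 0], [0, 0, 0]]], "fingers": 0}}

```text
time_s: 4.35
eef_pos: [0.5245, 0.3283, 0.0169]
eef_rot: [0.002, 0.978, 0.21, 0.002]
wrist_force: [0.0, -0.6, 5.8]
opening: 0.407
```

>>> {"name": "step_arm", "arguments": {"plan": [[[0, 0, 0], [0, 0, 0]], [[0, 0, 0], [0, 0, 0]]]}}

```text
time_s: 4.55
eef_pos: [0.5245, 0.3282, 0.0169]
eef_rot: [0.002, 0.978, 0.21, 0.002]
wrist_force: [0.6, -0.4, 6.0]
opening: 0.41
```

```bash
python3 -c "
from h import *
o=st();print(rot(o['eef_rot']).round(3));snap('wrist','w5.png')"
```

```text
t 4.55 p [0.5245 0.3282 0.0169] q [ 0.37   0.55   1.616 -0.006  0.973 -0.05 ] F [ 0.59 -0.39  5.98] T [-0.08  0.17  0.03] op 0.41
[[ 0.912  0.411  0.004]
 [ 0.411 -0.912 -0.004]
 [ 0.002  0.005 -1.   ]]
```

View pics/w5.png

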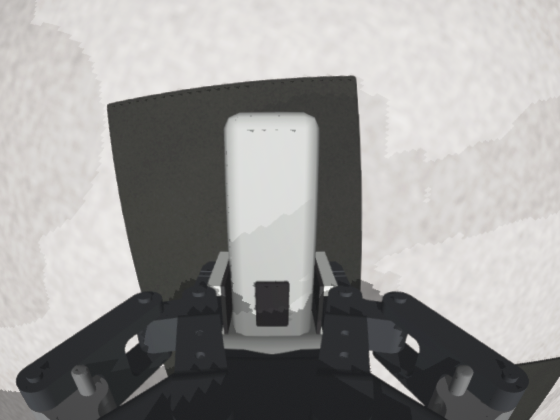

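```bash
python3 - <<'E'
from h import *
from scipy.optimize import least_squares
# tool-down data q1,q2,q3,q5 , p
D=[([1.0577,.1814,1.6078,1.3538],[.1734,.5478,.2386]),([.374,.352,1.565,1.224],[.5216,.3292,.1584]),([.37,.55,1.616,.973],[.5245,.3282,.0169])]
def f(v):
    L1,L2,h,off,lat=v;r=[]
    for q,p in D:
        a=q[1];b=q[1]+q[2]
        R_=L1*np.sin(a)+L2*np.sin(b)+off; z=h+L1*np.cos(a)+L2*np.cos(b)
        r+=[R_*np.cos(q[0])-lat*np.sin(q[0])-p[0],R_*np.sin(q[0])+lat*np.cos(q[0])-p[1],z-p[2]]
    r+=[.02*off]
    return np.array(r)
s=least_squares(f,[.4,.4,0,0,.117]);print(s.x.round(4),(f(s.x)*1000).round(1))
E
```

```text
[0.3526 0.5103 0.0018 0.0019 0.1167] [ 1.6  0.6 -0.6 -2.5 -0.1  1.2  0.8  0.7 -0.6  0. ]
```

```bash
python3 - <<'E'
from h import *
im=snap('scene','s5.png')
cv2.imwrite('pics/s5z.png',cv2.resize(im[0:260,120:480,::-1],None,fx=2.2,fy=2.2))
E
```

```text
(no output)
```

View pics/s5z.png

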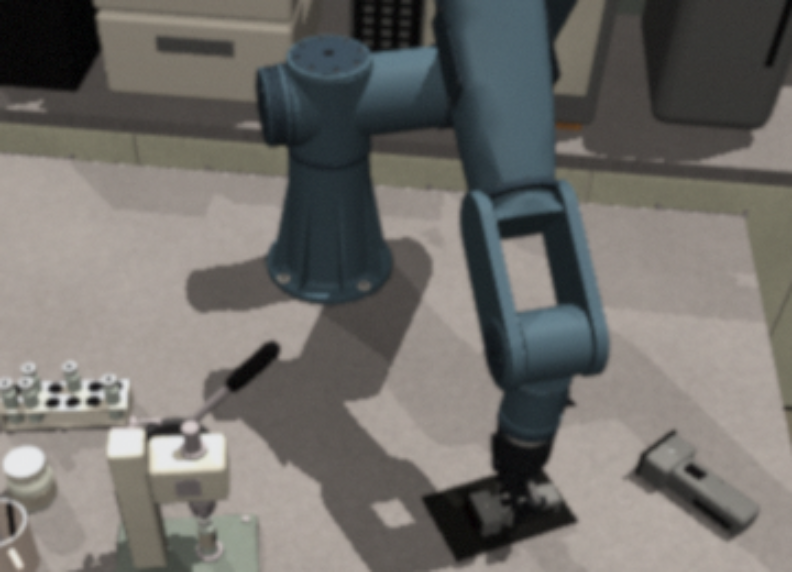

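The forearm would pass within about a centimetre of the raised lever if the tool points straight down at the scan pose. So I'll regrip with the tool leaning back 20°, which keeps the arm clear of it.

>>> {"name": "step_arm", "arguments": {"plan": [[[0, 0, 0], [0, 0, 0]], [[0, 0, 0], [0, 0, 0]], [[0, 0, 0], [0, 0, 0]], [[0, 0, -0.02], [0, 0, 0]], [[0, 0, -0.04], [-7, 0, 0]]], "fingers": 100}}

```text
time_s: 5.15
eef_pos: [0.5238, 0.3251, 0.0546]
eef_rot: [0.063, 0.976, 0.208, 0.012]
wrist_force: [0.3, 0.7, -0.2]
opening: 1.0
```

>>> {"name": "step_arm", "arguments": {"plan": [[[0, 0, 0], [-7, 0, 0]], [[0, 0, 0], [-13, 0, 0]], [[0, 0, 0], [-13, 0, 0]], [[0, 0, 0], [-13, 0, 0]]]}}

```text
time_s: 5.55
eef_pos: [0.5223, 0.3284, 0.0542]
eef_rot: [0.171, 0.962, 0.208, 0.036]
wrist_force: [0.1, -0.3, -0.1]
opening: 0.999
```

```bash
python3 - <<'E'
from h import *
st();c=viewer.get_calibration('wrist');im=snap('wrist','w6.png')[:,:,::-1].copy()
for l in [(-.065,.018,.030),(-.065,-.018,.030),(.029,.018,.03),(.029,-.018,.03),(.029,.028,.03),(.029,-.028,.03)]:
    p=proj(Tz(.5193,.3323,-1.1448,l)+[0,0,.004],'wrist',c)[0];cv2.circle(im,tuple(int(k) for k in p),3,(0,0,255),1)
cv2.imwrite('pics/w6o.png',im)
goto([.5216,.3272,.021],tool_pose(-1.145,np.radians(20)))
E
```

```text
t 5.55 p [0.5223 0.3284 0.0542] q [ 0.543  0.561  1.551 -0.392  1.107  0.308] F [ 0.12 -0.3  -0.12] T [0.14 0.12 0.03] op 0.999
t 5.6 shift [-0.0013 -0.0116  0.0314] turn [ 0.17  0.15 -0.07] rows 0.7
```

View pics/w6o.png

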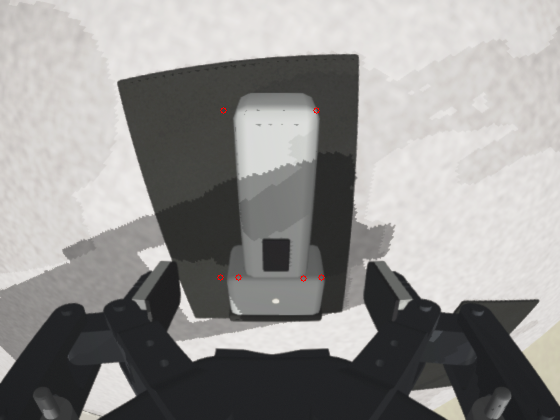

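```bash
cat > ov.py <<'E'
from h import *
def wire(im,cal,cam,x,y,a,z0,col=(0,0,255)):
    boxes=[((-.065,.029),.018,.03),((.029,.065),.0285,.035)]
    for (x0,x1),w,h in boxes:
        c=np.array([[X,Y,Z] for X in(x0,x1) for Y in(-w,w) for Z in (0,h)])
        p=proj(Tz(x,y,a,c)+[0,0,z0],cam,cal)
        for i in range(8):
            for j in range(i):
                if np.sum(c[i]!=c[j])==1: cv2.line(im,tuple(p[i].round().astype(int).tolist()),tuple(p[j].round().astype(int).tolist()),col,1,cv2.LINE_AA)
E
python3 - <<'E'
from ov import *
import pickle
c=viewer.get_calibration('wrist');pickle.dump(c,open('w6.pkl','wb'))
im=cv2.imread('pics/w6.png')
wire(im,c,'wrist',.5193,.3323,-1.1448,.004)
cv2.imwrite('pics/w6w.png',cv2.resize(im[70:340,180:360],None,fx=3,fy=2.2))
im=cv2.imread('pics/w6.png');cv2.imwrite('pics/w6r.png',cv2.resize(im[70:340,180:360],None,fx=3,fy=2.2))
E
```

```text
(no output)
```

View pics/w6w.png

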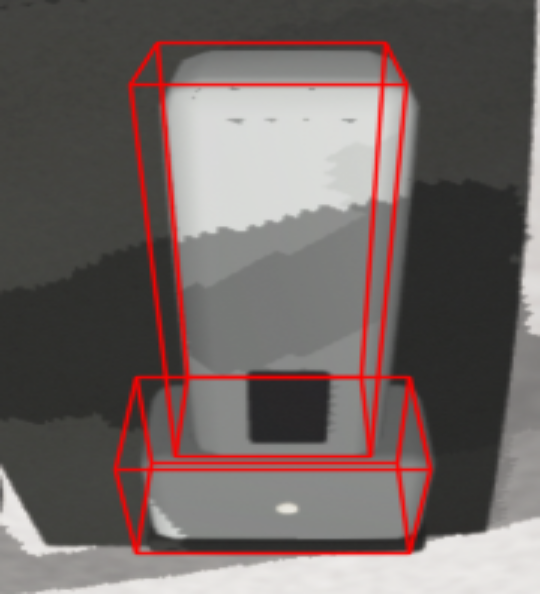

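View pics/w6r.png

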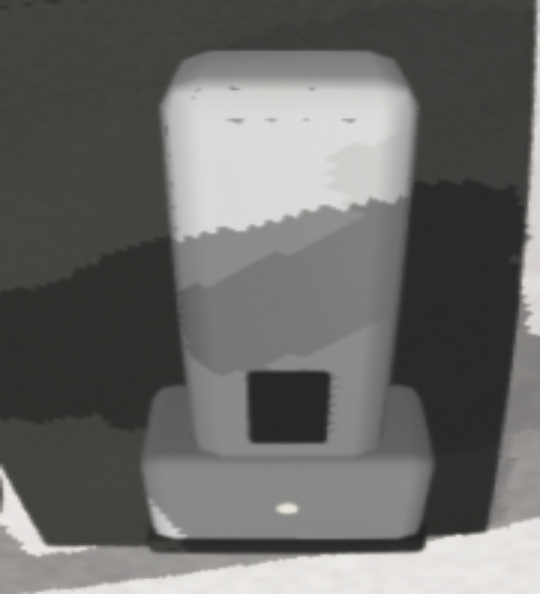

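```bash
python3 - <<'E'
from h import *
st()
goto([.5242,.3279,.021],tool_pose(-1.145,np.radians(20)))
E
```

```text
t 5.6 p [0.5229 0.3277 0.0545] q [ 0.541  0.561  1.551 -0.393  1.107  0.308] F [-1.63  0.06  0.94] T [0.15 0.08 0.07] op 1.002
t 5.6 shift [ 0.0014 -0.0112  0.0316] turn [ 0.17  0.15 -0.07] rows 0.7
```

>>> {"name": "step_arm", "arguments": {"plan": [[[0.001, -0.004, 0.012], [0, 0, 0]], [[0.001, -0.008, 0.024], [0, 0, 0]], [[0.001, -0.011, 0.031], [0, 0, 0]], [[0.001, -0.011, 0.031], [0, 0, 0]], [[0.001, -0.011, 0.031], [0, 0, 0]]]}}

```text
time_s: 6.1
eef_pos: [0.524, 0.3275, 0.0215]
eef_rot: [0.172, 0.962, 0.207, 0.036]
wrist_force: [-0.1, -0.9, -0.7]
opening: 1.002
```

>>> {"name": "step_arm", "arguments": {"plan": [[[0, 0, 0], [0, 0, 0]], [[0, 0, 0], [0, 0, 0]], [[0, 0, 0], [0, 0, 0]], [[0, 0, 0], [0, 0, 0]], [[0, 0, 0], [0, 0, 0]]], "fingers": 0}}

```text
time_s: 6.6
eef_pos: [0.5246, 0.3284, 0.0228]
eef_rot: [0.172, 0.962, 0.207, 0.037]
wrist_force: [-1.1, 2.4, 3.5]
opening: 0.405
```

>>> {"name": "step_arm", "arguments": {"plan": [[[0, 0, 0], [0, 0, 0]], [[0, 0, 0], [0, 0, 0]]]}}

```text
time_s: 6.8
eef_pos: [0.5246, 0.3284, 0.0227]
eef_rot: [0.172, 0.962, 0.207, 0.037]
wrist_force: [-0.7, 1.7, 5.1]
opening: 0.406
```

```bash
python3 - <<'E'
from h import *
o=st(); print(rot(o['eef_rot']).round(3))
goto([.5242,.3279,.12],tool_pose(-1.145,np.radians(20)))
E
```

```text
t 6.8 p [0.5246 0.3284 0.0227] q [ 0.542  0.612  1.55  -0.406  1.06   0.333] F [-0.7   1.66  5.06] T [ 0.19  0.13 -0.03] op 0.406
[[ 0.911  0.386  0.143]
 [ 0.411 -0.855 -0.316]
 [ 0.     0.347 -0.938]]
t 6.8 shift [-0.0005  0.034  -0.0911] turn [ 0.29  0.01 -0.11] rows 1.9
```

>>> {"name": "step_arm", "arguments": {"plan": [[[0, 0.007, -0.018], [0, 0, 0]], [[0, 0.02, -0.053], [0, 0, 0]], [[0, 0.034, -0.091], [0, 0, 0]], [[0, 0.034, -0.091], [0, 0, 0]], [[0, 0.034, -0.091], [0, 0, 0]]]}}

```text
time_s: 7.3
eef_pos: [0.5245, 0.3277, 0.1197]
eef_rot: [0.172, 0.962, 0.207, 0.037]
wrist_force: [-0.5, -0.5, -2.2]
opening: 0.405
```

```bash
cat >> h.py <<'E'
# grasp transform scanner in tool (tilted grip)
_q=[0.172,0.962,0.207,0.037]
_R0=rot(np.array(_q)/np.linalg.norm(_q)); _S0=R.from_euler('z',-1.1469).as_matrix()
ST_R=_R0.T@_S0; ST_t=_R0.T@(np.array([.5217,.3334,.004])-np.array([.5246,.3284,.0227]))
def tool_for_scanner(pos,yaw,pitch=0.):
    S=R.from_euler('ZY',[yaw,pitch]).as_matrix(); Rm=S@ST_R.T
    return np.array(pos)-Rm@ST_t, Rm
def scanner_now(o=None):
    o=o or telemetry.get_obs(); Rm=rot(o['eef_rot']); S=Rm@ST_R
    return np.array(o['eef_pos'])+Rm@ST_t, S
E
python3 - <<'E'
from h import *
st();p,S=scanner_now();print(p,S.round(3))
im=snap('scene','s7.png');cv2.imwrite('pics/s7z.png',cv2.resize(im[80:300,160:460,::-1],None,fx=2.6,fy=2.6))
snap('wrist','w7.png')
E
```

```text
t 7.3 p [0.5245 0.3277 0.1197] q [ 0.541  0.472  1.53  -0.377  1.208  0.265] F [-0.55 -0.47 -2.2 ] T [0.23 0.11 0.03] op 0.405
[0.52165247 0.33272422 0.10096319] [[ 0.411  0.912 -0.   ]
 [-0.912  0.411 -0.   ]
 [ 0.     0.     1.   ]]
```

View pics/s7z.png

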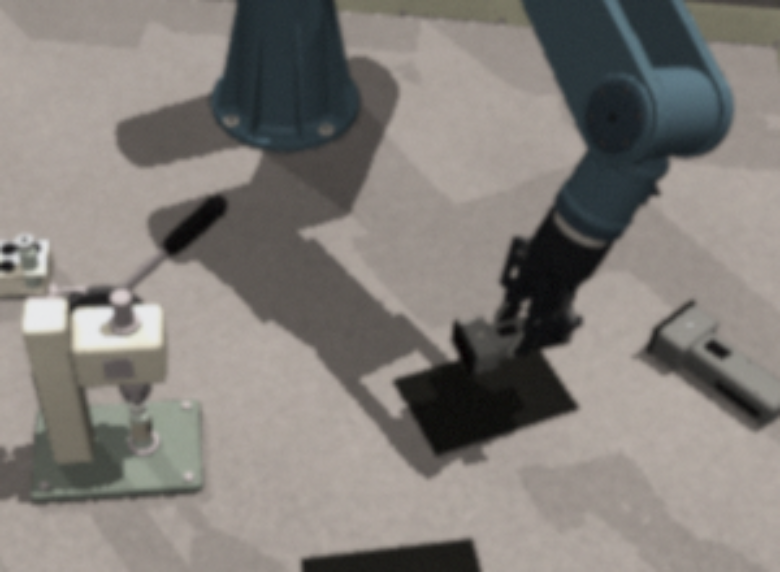

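View pics/w7.png

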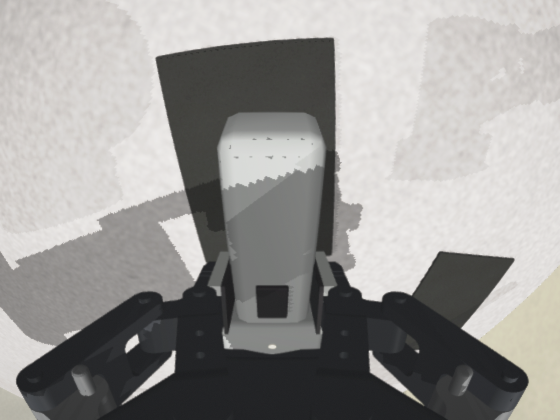

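```bash
cat >> ov.py <<'E'
def wire2(im,cal,cam,p0,S,col=(0,0,255)):
    for (x0,x1),w,h in [((-.065,.029),.018,.03),((.029,.065),.0285,.035)]:
        c=np.array([[X,Y,Z] for X in(x0,x1) for Y in(-w,w) for Z in (0,h)])
        p=proj(c@S.T+p0,cam,cal)
        for i in range(8):
            for j in range(i):
                if np.sum(c[i]!=c[j])==1: cv2.line(im,tuple(p[i].round().astype(int).tolist()),tuple(p[j].round().astype(int).tolist()),col,1,cv2.LINE_AA)
E
python3 - <<'E'
from ov import *
p,S=scanner_now();c=viewer.get_calibration('wrist')
im=cv2.imread('pics/w7.png');wire2(im,c,'wrist',p,S)
im2=cv2.imread('pics/s7.png');wire2(im2,CAL['scene'],'scene',p,S)
a=cv2.resize(im[90:370,200:350],None,fx=2.5,fy=2);b=cv2.resize(im2[180:240,310:390],None,fx=5,fy=5)
h=max(a.shape[0],b.shape[0]);o=np.zeros((h,a.shape[1]+b.shape[1],3),np.uint8);o[:a.shape[0],:a.shape[1]]=a;o[:b.shape[0],a.shape[1]:]=b
cv2.imwrite('pics/w7w.png',o)
# scan pose
V=np.array([.654,-.0708]);hd=-1.527;f=np.array([np.cos(hd),np.sin(hd)])
for dd in (.1,.16):
    W=V-f*(.0115+dd); org=np.r_[W-f*.065,.053-.018]
    P,Rm=tool_for_scanner(org,hd);print(dd,org,P);goto(P,Rm)
E
```

```text
0.1 [0.64627242 0.10553075 0.035     ] [0.64711037 0.09981168 0.0537    ]
t 7.4 shift [0.0201 0.2199 0.1489] turn [ 0.08 -7.3  20.48] rows 5.3
0.16 [0.64364548 0.16547322 0.035     ] [0.64448343 0.15975414 0.0537    ]
t 7.4 shift [0.0424 0.1677 0.1295] turn [ 0.08 -7.3  20.48] rows 4.3
```

View pics/w7w.png

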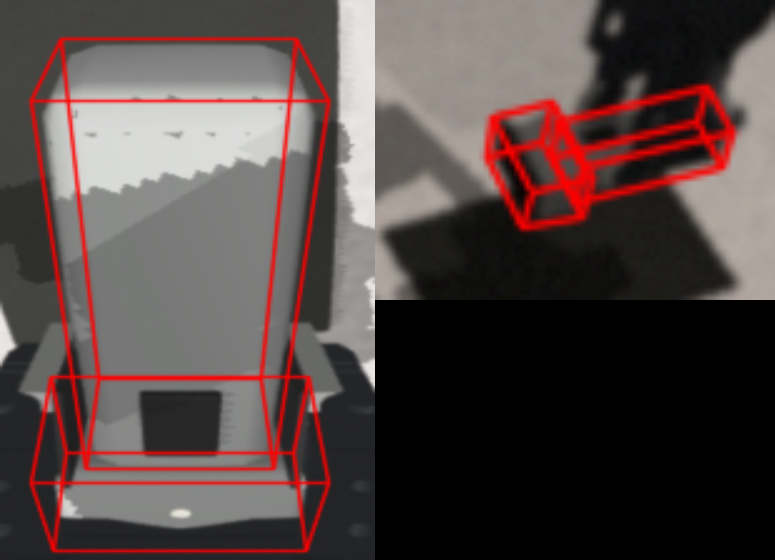

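>>> {"name": "step_arm", "arguments": {"plan": [[[0.008, 0.034, 0.026], [0, -1.5, 4.1]], [[0.017, 0.067, 0.052], [0, -2.9, 8.2]], [[0.025, 0.1, 0.078], [0, -4.4, 12.3]], [[0.034, 0.134, 0.104], [0, -5.8, 16.4]], [[0.042, 0.168, 0.129], [0, -7.3, 20.5]]]}}

```text
time_s: 7.9
eef_pos: [0.6447, 0.1587, 0.053]
eef_rot: [0.176, 0.984, 0.02, 0.003]
wrist_force: [0.2, 0.7, -1.5]
opening: 0.404
```

```bash
cat > g3.py <<'E'
from ov import *
import sys
st()
V=np.array([.654,-.0708]);hd=-1.527;f=np.array([np.cos(hd),np.sin(hd)])
dd=.1
W=V-f*(.0115+dd); org=np.r_[W-f*.065,.053-.018]
P,Rm=tool_for_scanner(org,hd);goto(P,Rm)
p,S=scanner_now();w=p+S@[.065,0,.018];L=np.r_[V-f*.0115,.053];v=S[:,0];d=L-w
print('dist',np.linalg.norm(d),'along',d@v,'miss mm',1000*(d-d@v*v),'axis',v.round(4),'ang off label normal deg',np.degrees(np.arccos(v@np.r_[f,0])))
E
python3 g3.py
python3 - <<'E'
from h import *
im=snap('scene','s8.png');cv2.imwrite('pics/s8z.png',cv2.resize(im[60:280,140:440,::-1],None,fx=2.6,fy=2.6))
E
```

```text
t 7.9 p [0.6447 0.1587 0.053 ] q [ 0.224  0.659  1.397 -0.378  1.181  0.344] F [ 0.22  0.7  -1.54] T [ 0.24 -0.09  0.06] op 0.404
t 7.9 shift [0.     0.0555 0.0198] turn [ 0.03  0.1  -0.14] rows 1.2
dist 0.15895324879208286 along 0.1589515383398974 miss mm [0.464297   0.01931343 0.57255238] axis [ 4.090e-02 -9.992e-01  5.000e-04] ang off label normal deg 0.16836626187977977
```

View pics/s8z.png

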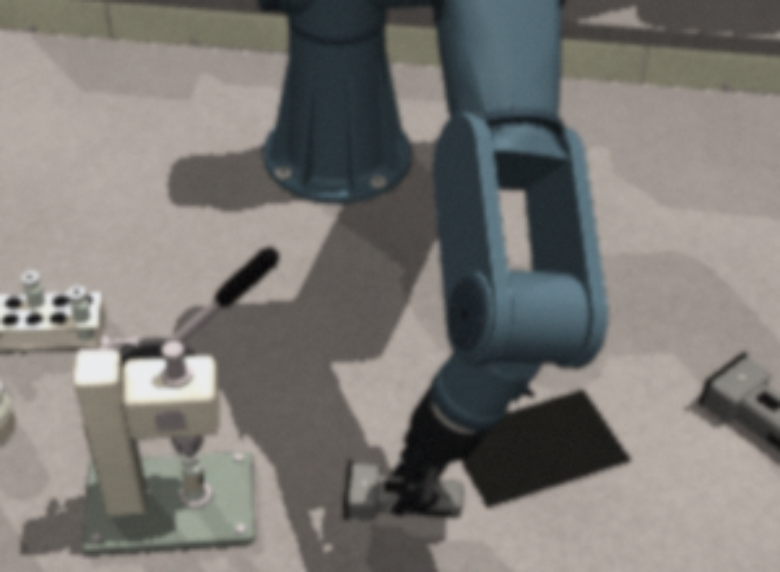

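>>> {"name": "step_arm", "arguments": {"plan": [[[0, 0.019, 0.007], [0, 0, 0]], [[0, 0.038, 0.013], [0, 0, 0]], [[0, 0.055, 0.019], [0, 0, 0]], [[0, 0.055, 0.019], [0, 0, 0]], [[0, 0.055, 0.019], [0, 0, 0]]]}}

```text
time_s: 8.45
eef_pos: [0.6481, 0.1023, 0.0582]
eef_rot: [0.176, 0.984, 0.021, 0.006]
wrist_force: [0.6, 0.5, -1.5]
opening: 0.403
```

```bash
python3 g3.py
python3 - <<'E'
from ov import *
o=telemetry.get_obs();p,S=scanner_now(o)
im=snap('scene','s9.png')[:,:,::-1].copy();im0=im.copy()
wire2(im,CAL['scene'],'scene',p,S)
A=cv2.resize(im[190:270,200:330],None,fx=6,fy=6)
cv2.imwrite('pics/s9z.png',A);cv2.imwrite('pics/s9r.png',cv2.resize(im0[190:270,200:330],None,fx=6,fy=6,interpolation=cv2.INTER_CUBIC))
E
```

```text
t 8.45 p [0.6481 0.1023 0.0582] q [ 0.14   0.618  1.45  -0.39   1.135  0.275] F [ 0.63  0.53 -1.54] T [ 0.22  0.01 -0.01] op 0.403
t 8.45 shift [-0.0011  0.0008  0.0051] turn [-0.03 -0.23 -0.09] rows 0.1
dist 0.10256997770703381 along 0.10246856553505126 miss mm [-1.044868   -0.04356341 -4.43844084] axis [ 4.37e-02 -9.99e-01 -5.00e-04] ang off label normal deg 0.027978968710685552
```

View pics/s9z.png

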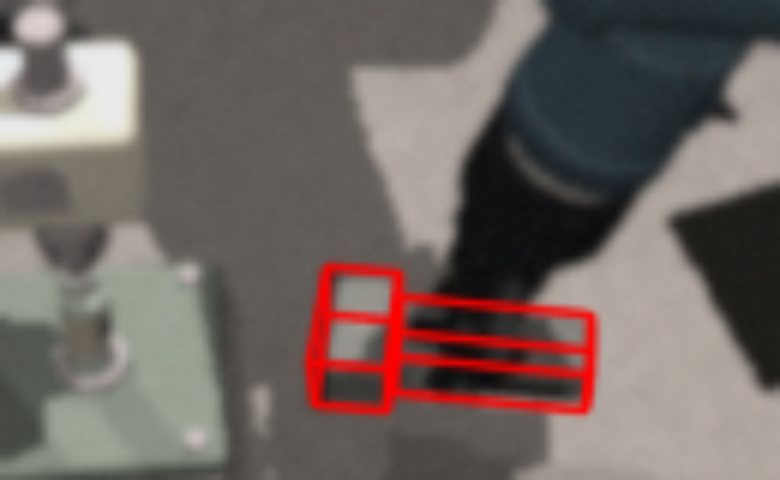

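View pics/s9r.png

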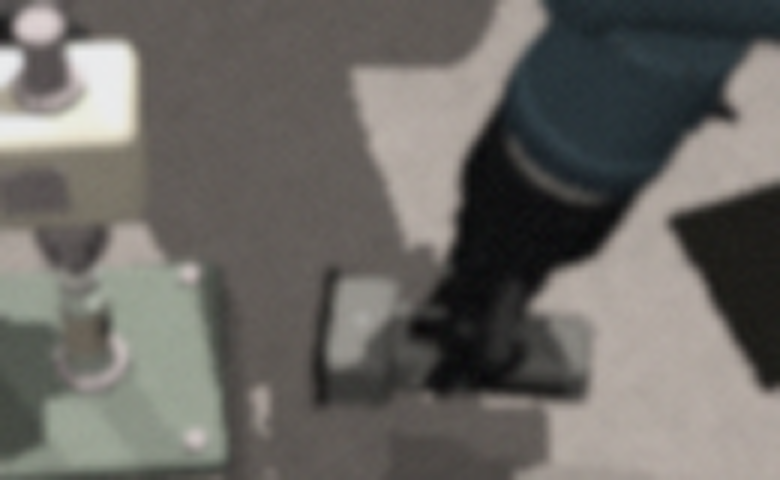

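>>> {"name": "step_arm", "arguments": {"plan": [[[-0.001, 0.0007, 0.0048], [0, -0.2, 0]], [[-0.001, 0.0007, 0.0048], [0, -0.2, 0]], [[-0.001, 0.0007, 0.0048], [0, -0.2, 0]]]}}

```text
time_s: 8.8
eef_pos: [0.6471, 0.1005, 0.0531]
eef_rot: [0.176, 0.984, 0.021, 0.004]
wrist_force: [-0.4, 0.1, -0.4]
opening: 0.411
```

```bash
python3 g3.py
```

```text
t 8.8 p [0.6471 0.1005 0.0531] q [ 0.138  0.625  1.452 -0.391  1.131  0.274] F [-0.42  0.12 -0.4 ] T [0.25 0.02 0.03] op 0.411
t 8.8 shift [-0.      0.0009 -0.0004] turn [-0.01  0.02 -0.02] rows 0.0
dist 0.1006709322905164 along 0.10066873238136011 miss mm [0.02765076 0.00113786 0.66495347] axis [ 4.340e-02 -9.991e-01 -1.000e-04] ang off label normal deg 0.023795607776547337
```

Now I'll hold still for about 1.5 s.

>>> {"name": "step_arm", "arguments": {"plan": [[[0, 0, 0], [0, 0, 0]], [[0, 0, 0], [0, 0, 0]], [[0, 0, 0], [0, 0, 0]], [[0, 0, 0], [0, 0, 0]], [[0, 0, 0], [0, 0, 0]]]}}

```text
time_s: 9.3
eef_pos: [0.6475, 0.1, 0.0534]
eef_rot: [0.176, 0.984, 0.021, 0.004]
wrist_force: [0.2, 0.4, -1.4]
opening: 0.404
```

>>> {"name": "step_arm", "arguments": {"plan": [[[0, 0, 0], [0, 0, 0]], [[0, 0, 0], [0, 0, 0]], [[0, 0, 0], [0, 0, 0]], [[0, 0, 0], [0, 0, 0]], [[0, 0, 0], [0, 0, 0]]]}}

```text
time_s: 9.8
eef_pos: [0.6474, 0.1, 0.0534]
eef_rot: [0.176, 0.984, 0.021, 0.004]
wrist_force: [-0.9, 0.7, -1.6]
opening: 0.405
```

>>> {"name": "step_arm", "arguments": {"plan": [[[0, 0, 0], [0, 0, 0]], [[0, 0, 0], [0, 0, 0]], [[0, 0, 0], [0, 0, 0]], [[0, 0, 0], [0, 0, 0]], [[0, 0, 0], [0, 0, 0]]]}}

```text
time_s: 10.3
eef_pos: [0.6474, 0.1, 0.0534]
eef_rot: [0.176, 0.984, 0.021, 0.004]
wrist_force: [0.5, 0.4, -0.9]
opening: 0.403
```

>>> {"name": "step_arm", "arguments": {"plan": [[[0, 0, 0], [0, 0, 0]], [[0, 0, 0], [0, 0, 0]], [[0, 0, 0], [0, 0, 0]], [[0, 0, 0], [0, 0, 0]], [[0, 0, 0], [0, 0, 0]]]}}

```text
time_s: 10.8
eef_pos: [0.6474, 0.1, 0.0534]
eef_rot: [0.176, 0.984, 0.021, 0.004]
wrist_force: [-0.6, -0.3, -0.7]
opening: 0.411
```

```bash
python3 g3.py; cat > g4.py <<'E'
from h import *
import sys
z=float(sys.argv[1])
# lay back where it was
P,Rm=tool_for_scanner([.5200,.3330,z],-1.13);goto(P,Rm);p,S=scanner_now();print('scanner',p.round(4),S[:,0].round(4))
E
python3 g4.py .10
```

```text
t 10.8 p [0.6474 0.1    0.0534] q [ 0.137  0.625  1.451 -0.391  1.131  0.274] F [-0.64 -0.33 -0.72] T [ 0.29 -0.03  0.01] op 0.411
t 10.8 shift [-0.0003  0.0003 -0.0003] turn [-0.    0.   -0.07] rows 0.0
dist 0.10015554580428679 along 0.10015487894912736 miss mm [-0.13556953 -0.00581333  0.33935991] axis [ 4.270e-02 -9.991e-01 -1.000e-04] ang off label normal deg 0.06421993709124962
t 10.8 shift [-0.1146 -0.1961 -0.1421] turn [ -0.     7.88 -21.4 ] rows 5.4
scanner [0.6466 0.1057 0.0347] [ 4.270e-02 -9.991e-01 -1.000e-04]
```

```bash
sed -i 's/\[.5200,.3330,z\],-1.13/[.5177,.3135,z],-1.09/' g4.py; python3 g4.py .08
```

```text
t 10.8 shift [-0.1175 -0.1849 -0.1167] turn [ -0.     8.68 -23.55] rows 5.0
scanner [0.6466 0.1057 0.0347] [ 4.270e-02 -9.991e-01 -1.000e-04]
```

>>> {"name": "step_arm", "arguments": {"plan": [[[-0.01, -0.035, -0.023], [0, 1.5, -4]], [[-0.034, -0.072, -0.047], [0, 3.3, -9]], [[-0.062, -0.11, -0.071], [0, 5, -14]], [[-0.09, -0.147, -0.094], [0, 7, -19]], [[-0.116, -0.183, -0.116], [0, 8.7, -23.5]]]}}

```text
time_s: 11.3
eef_pos: [0.5236, 0.3044, 0.0985]
eef_rot: [0.171, 0.956, 0.236, 0.043]
wrist_force: [0.6, 0.3, -2.2]
opening: 0.411
```

>>> {"name": "step_arm", "arguments": {"plan": [[[0, 0, 0], [0, 0, 0]], [[0, 0, 0], [0, 0, 0]]]}}

```text
time_s: 11.5
eef_pos: [0.5245, 0.3043, 0.0986]
eef_rot: [0.171, 0.956, 0.235, 0.043]
wrist_force: [0.9, -0.8, -0.8]
opening: 0.405
```

```bash
python3 g4.py .08; python3 g4.py .02; python3 g4.py .006
```

```text
t 11.5 shift [-0.0012 -0.0052 -0.002 ] turn [ 0.03 -0.12  0.06] rows 0.1
scanner [0.5213 0.3091 0.0799] [ 4.640e-01 -8.858e-01  5.000e-04]
t 11.5 shift [-0.0013 -0.026   0.0543] turn [ 0.03 -0.12  0.06] rows 1.2
scanner [0.5213 0.3091 0.0799] [ 4.640e-01 -8.858e-01  5.000e-04]
t 11.5 shift [-0.0013 -0.0308  0.0674] turn [ 0.03 -0.12  0.06] rows 1.5
scanner [0.5213 0.3091 0.0799] [ 4.640e-01 -8.858e-01  5.000e-04]
```

>>> {"name": "step_arm", "arguments": {"plan": [[[-0.001, -0.014, 0.03], [0, 0, 0]], [[-0.001, -0.024, 0.05], [0, 0, 0]], [[-0.001, -0.03, 0.065], [0, 0, 0]], [[-0.001, -0.031, 0.068], [0, 0, 0]], [[-0.001, -0.031, 0.068], [0, 0, 0]]]}}

```text
time_s: 12.0
eef_pos: [0.5222, 0.3063, 0.0231]
eef_rot: [0.171, 0.956, 0.233, 0.042]
wrist_force: [0.4, 0.3, -0.8]
opening: 0.404
```

```bash
python3 -c "from h import *;st()"; python3 g4.py .0042
```

```text
t 12.0 p [0.5222 0.3063 0.0231] q [ 0.514  0.575  1.61  -0.422  1.012  0.272] F [ 0.4   0.26 -0.81] T [ 0.24  0.04 -0.02] op 0.404
t 12.0 shift [-0.0001 -0.0027 -0.0007] turn [ 0.04  0.08 -0.14] rows 0.1
scanner [0.519  0.3111 0.0044] [ 4.600e-01 -8.879e-01  7.000e-04]
```

>>> {"name": "step_arm", "arguments": {"plan": [[[0, -0.0003, 0.001], [0, 0, 0]], [[0, -0.0003, 0.001], [0, 0, 0]]]}}

```text
time_s: 12.2
eef_pos: [0.5226, 0.3069, 0.0228]
eef_rot: [0.171, 0.956, 0.233, 0.043]
wrist_force: [0.9, -0.8, -0.5]
opening: 0.408
```

>>> {"name": "step_arm", "arguments": {"plan": [[[0, 0, 0], [0, 0, 0]], [[0, 0, 0], [0, 0, 0]], [[0, 0, 0], [0, 0, 0]], [[0, 0, 0], [0, 0, 0]], [[0, 0, 0], [0, 0, 0]]], "fingers": 100}}

```text
time_s: 12.7
eef_pos: [0.5217, 0.3075, 0.0225]
eef_rot: [0.171, 0.956, 0.234, 0.042]
wrist_force: [0.1, -0.1, 0.3]
opening: 0.996
```

>>> {"name": "step_arm", "arguments": {"plan": [[[0, 0, -0.01], [0, 0, 0]], [[0, 0, -0.03], [0, 0, 0]], [[0, 0, -0.06], [0, 0, 0]], [[0, 0, -0.1], [0, 0, 0]], [[0, 0, -0.13], [0, 0, 0]]]}}

```text
time_s: 13.2
eef_pos: [0.5008, 0.3485, 0.1474]
eef_rot: [0.17, 0.956, 0.234, 0.043]
wrist_force: [-0.2, 0.8, -0.0]
opening: 1.0
```

```bash
python3 - <<'E'
from ov import *
st();c=viewer.get_calibration('wrist');im=snap('wrist','w10.png')[:,:,::-1].copy()
wire(im,c,'wrist',.5185,.3115,-1.092,.004);cv2.imwrite('pics/w10w.png',im)
E
```

```text
t 13.2 p [0.5008 0.3485 0.1474] q [ 0.59   0.418  1.543 -0.373  1.24   0.243] F [-0.18  0.77 -0.04] T [0.06 0.04 0.02] op 1.0
```

View pics/w10w.png

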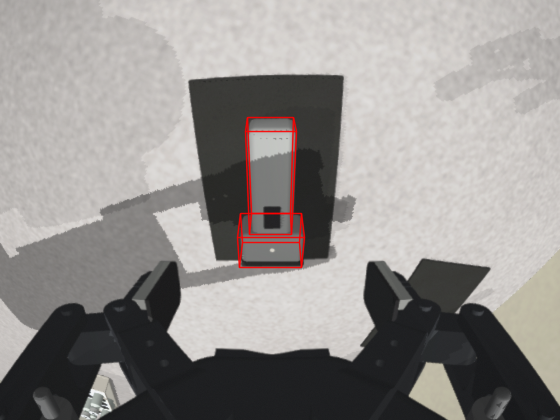

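```bash
python3 - <<'E'
from ov import *
c=viewer.get_calibration('wrist')
print(proj(Tz(.5177,.3125,-1.0641,[(-.095,.06,.004),(-.095,-.06,.004),(.095,.06,.004),(.095,-.06,.004)]),'wrist',c).round(1))
print(proj(Tz(.5185,.3115,-1.092,[(.065,.028,.004),(.065,-.028,.004),(.065,.028,.039),(-.065,0,.004)]),'wrist',c).round(1))
im=snap('top','t11.png');cv2.imwrite('pics/t11z.png',cv2.resize(im[150:280,130:400,::-1],None,fx=2.9,fy=2.9,interpolation=cv2.INTER_CUBIC))
E
```

```text
[[338.9  78.8]
 [185.2  84. ]
 [324.4 258.3]
 [213.8 261. ]]
[[293.9 239.9]
 [239.  240.1]
 [296.2 264.2]
 [265.5 116.5]]
```

View pics/t11z.png

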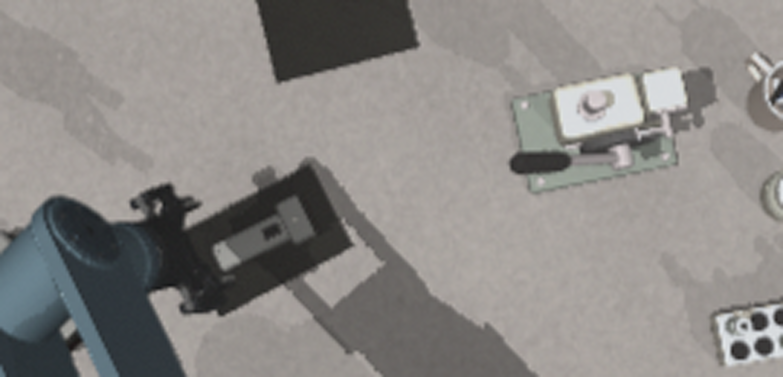

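```bash
cat >> h.py <<'E'
def lev(r,a): # world point at distance r along the lever at angle a
    e=.873-a; return crimp([-.005-r*np.cos(e),-.058,.19+r*np.sin(e)])
E
python3 - <<'E'
from h import *
s=lambda p:((p[0]-160+.5)*4.4-.5,(p[1]-145+.5)*4.4-.5); t=lambda p:((p[0]-300+.5)*8-.5,(p[1]-160+.5)*8-.5)
for a in (0,.05,.1,.13):
    print(a,[np.round(s(proj(lev(r,a),'scene')[0])) for r in (0,.107,.15,.192)],[np.round(t(proj(lev(r,a),'top')[0])) for r in (0,.107,.15,.192)])
E
```

```text
0 [array([180., 232.]), array([280., 136.]), array([323.,  94.]), array([366.,  52.])] [array([348., 355.]), array([202., 358.]), array([138., 359.]), array([ 72., 360.])]
0.05 [array([180., 232.]), array([287., 140.]), array([333., 100.]), array([379.,  60.])] [array([348., 355.]), array([191., 361.]), array([122., 363.]), array([ 51., 366.])]
0.1 [array([180., 232.]), array([294., 144.]), array([343., 106.]), array([392.,  68.])] [array([348., 355.]), array([180., 364.]), array([107., 368.]), array([ 32., 371.])]
0.13 [array([180., 232.]), array([298., 147.]), array([348., 110.]), array([399.,  73.])] [array([348., 355.]), array([174., 366.]), array([ 98., 370.]), array([ 20., 375.])]
```

```bash
python3 - <<'E'
from h import *
g=lev(.15,.03);print(g);st()
goto([.5,.30,.38],tool_pose(-1.23,0))
goto([g[0],g[1],.385],tool_pose(-1.377,0))
E
```

```text
[ 0.58350589 -0.00914761  0.30199632]
t 13.3 p [0.5028 0.3506 0.1506] q [ 0.592  0.415  1.54  -0.373  1.239  0.244] F [-0.07  0.73  0.02] T [ 0.1   0.06 -0.02] op 1.001
t 13.3 shift [-0.0235  0.1202 -0.2005] turn [20.14 -2.02  7.9 ] rows 4.7
t 13.3 shift [-0.0928  0.4156 -0.0978] turn [19.99 -3.51 16.23] rows 8.7
```

>>> {"name": "step_arm", "arguments": {"plan": [[[-0.005, 0.024, -0.04], [4, -0.4, 1.6]], [[-0.01, 0.048, -0.08], [8, -0.8, 3.2]], [[-0.014, 0.072, -0.12], [12, -1.2, 4.7]], [[-0.019, 0.096, -0.16], [16, -1.6, 6.3]], [[-0.024, 0.12, -0.2], [20, -2, 7.9]]]}}

```text
time_s: 13.8
eef_pos: [0.4987, 0.2974, 0.3755]
eef_rot: [0.002, 0.986, 0.168, -0.004]
wrist_force: [1.0, 0.9, 0.6]
opening: 1.004
```

```bash
cat > g5.py <<'E'
from h import *
g=lev(.15,.03);st()
goto([g[0],g[1],.385],tool_pose(-1.377,0))
E
python3 g5.py
```

```text
t 13.8 p [0.4987 0.2974 0.3755] q [ 0.335  0.123  1.402 -0.002  1.625 -0.004] F [1.03 0.92 0.61] T [-0.04  0.   -0.08] op 1.004
t 13.8 shift [-0.0219  0.3173 -0.0087] turn [0.15 0.51 8.29] rows 6.4
```

>>> {"name": "step_arm", "arguments": {"plan": [[[-0.003, 0.045, -0.001], [0, 0.1, 1.2]], [[-0.006, 0.09, -0.003], [0, 0.2, 2.4]], [[-0.01, 0.138, -0.004], [0, 0.2, 3.6]], [[-0.013, 0.186, -0.006], [0, 0.3, 4.9]], [[-0.016, 0.22, -0.006], [0.1, 0.4, 5.8]]]}}

```text
time_s: 14.3
eef_pos: [0.5576, 0.0823, 0.3807]
eef_rot: [0.002, 0.993, 0.117, -0.001]
wrist_force: [0.0, 1.0, -0.2]
opening: 0.997
```

>>> {"name": "step_arm", "arguments": {"plan": [[[-0.003, 0.045, -0.002], [0, 0, 1.2]], [[-0.006, 0.085, -0.003], [0, 0.1, 2.4]], [[-0.006, 0.097, -0.003], [0, 0.1, 2.4]], [[-0.006, 0.097, -0.003], [0, 0.1, 2.4]]]}}

```text
time_s: 14.7
eef_pos: [0.5743, -0.0122, 0.3835]
eef_rot: [0.002, 0.995, 0.096, -0.0]
wrist_force: [-0.7, 0.8, 0.1]
opening: 1.0
```

```bash
python3 g5.py; python3 - <<'E'
from h import *
import pickle
c=viewer.get_calibration('wrist');im=snap('wrist','w12.png')[:,:,::-1].copy();pickle.dump(c,open('w12.pkl','wb'))
for a,col in ((0.03,(0,0,255)),(.1,(0,255,0))):
    p=proj([lev(r,a) for r in (0,.107,.15,.192)],'wrist',c);print(a,p.round(1).tolist())
    for k in p: cv2.circle(im,tuple(int(v) for v in k.round()),3,col,1)
cv2.imwrite('pics/w12o.png',im)
E
```

```text
t 14.7 p [ 0.5743 -0.0122  0.3835] q [-0.226  0.1    1.412 -0.003  1.629 -0.419] F [-0.74  0.83  0.1 ] T [-0.01  0.03 -0.01] op 1.0
t 14.7 shift [ 0.0096 -0.0012 -0.0015] turn [ 0.19  0.04 -0.05] rows 0.2
0.03 [[280.6, 274.0], [283.8, 240.5], [285.8, 218.5], [288.5, 188.1]]
0.1 [[280.6, 274.0], [283.6, 232.1], [285.5, 205.2], [287.9, 169.1]]
```

View pics/w12o.png

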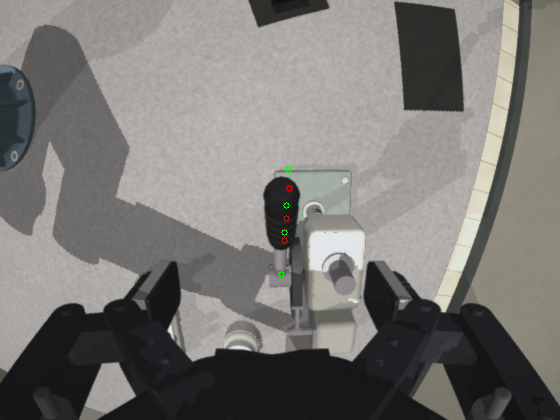

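>>> {"name": "step_arm", "arguments": {"plan": [[[0.007, -0.002, 0.015], [0, 0, 0]], [[0.007, -0.002, 0.045], [0, 0, 0]], [[0.007, -0.002, 0.06], [0, 0, 0]], [[0.007, -0.002, 0.06], [0, 0, 0]]]}}

```text
time_s: 15.15
eef_pos: [0.5793, -0.0057, 0.3204]
eef_rot: [0.001, 0.995, 0.099, -0.003]
wrist_force: [-0.4, -0.2, 0.5]
opening: 1.003
```

```bash
python3 - <<'E'
from h import *
o=st();c=viewer.get_calibration('wrist');im=snap('wrist','w13.png')[:,:,::-1].copy()
g=lev(.15,.03)
goto([g[0]-.0025,g[1]-.0005,.292],tool_pose(-1.377,0))
p=proj([lev(r,.03) for r in (0,.107,.15,.192)],'wrist',c);print(p.round(1).tolist())
for k in p: cv2.circle(im,tuple(int(v) for v in k.round()),3,(0,0,255),1)
k=proj(o['eef_pos']+rot(o['eef_rot'])@[0,0,-.011],'wrist',c)[0];print(k)
cv2.circle(im,tuple(int(v) for v in k.round()),4,(0,255,255),1)
cv2.imwrite('pics/w13o.png',im)
E
```

```text
t 15.15 p [ 0.5793 -0.0057  0.3204] q [-0.213  0.138  1.492 -0.003  1.516 -0.41 ] F [-0.36 -0.21  0.48] T [ 0.02 -0.    0.02] op 1.003
t 15.2 shift [0.0002 0.0036 0.0306] turn [0.13 0.15 0.21] rows 0.6
[[275.8, 309.2], [277.5, 284.0], [278.8, 265.0], [280.8, 234.7]]
[271.93759187 285.21876017]
```

View pics/w13o.png

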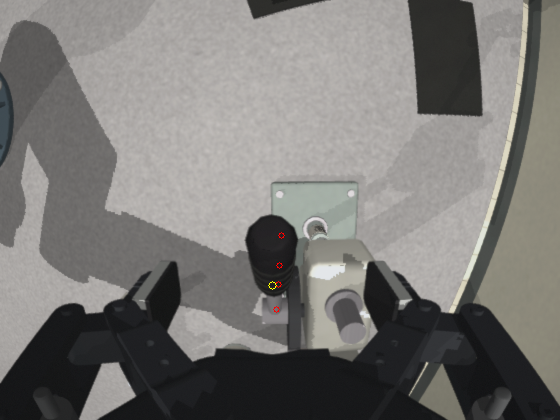

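>>> {"name": "step_arm", "arguments": {"plan": [[[0, 0.003, 0.015], [0, 0, 0.2]], [[0, 0.003, 0.028], [0, 0, 0.2]], [[0, 0.003, 0.029], [0, 0, 0.2]], [[0, 0.003, 0.029], [0, 0, 0.2]]]}}

```text
time_s: 15.6
eef_pos: [0.5813, -0.0106, 0.2947]
eef_rot: [0.002, 0.995, 0.096, -0.0]
wrist_force: [0.7, 0.7, 0.3]
opening: 1.002
```

```bash
python3 - <<'E'
from h import *
o=st();g=lev(.15,.03)
goto([g[0]-.0025,g[1]-.0005,.292],tool_pose(-1.377,0))
E
```

```text
t 15.6 p [ 0.5813 -0.0106  0.2947] q [-0.22   0.154  1.526 -0.003  1.461 -0.412] F [0.65 0.71 0.3 ] T [ 0.05 -0.06 -0.01] op 1.002
t 15.6 shift [-0.0001 -0.001   0.0027] turn [ 0.19  0.03 -0.1 ] rows 0.1
```

>>> {"name": "step_arm", "arguments": {"plan": [[[0, 0, 0], [0, 0, 0]], [[0, 0, 0], [0, 0, 0]], [[0, 0, 0], [0, 0, 0]], [[0, 0, 0], [0, 0, 0]], [[0, 0, 0], [0, 0, 0]]], "fingers": 0}}

```text
time_s: 16.1
eef_pos: [0.5805, -0.0103, 0.2954]
eef_rot: [0.002, 0.995, 0.096, -0.001]
wrist_force: [-7.4, 1.3, 2.4]
opening: 0.238
```

>>> {"name": "step_arm", "arguments": {"plan": [[[0, 0, 0], [0, 0, 0]], [[0, 0, 0], [0, 0, 0]], [[0, 0, 0], [0, 0, 0]]]}}

```text
time_s: 16.4
eef_pos: [0.5805, -0.0103, 0.2954]
eef_rot: [0.002, 0.995, 0.096, -0.001]
wrist_force: [-6.2, 0.1, 2.5]
opening: 0.237
```

```bash
python3 - <<'E'
from h import *
o=st();print(o['eef_rot']);snap('wrist','w14.png')
E
```

```text
t 16.4 p [ 0.5805 -0.0103  0.2954] q [-0.22   0.152  1.526 -0.004  1.464 -0.412] F [-6.16  0.11  2.53] T [0.01 0.66 0.24] op 0.237
[ 1.69987048e-03  9.95354830e-01  9.62561782e-02 -7.87452070e-04]
```

View pics/w14.png

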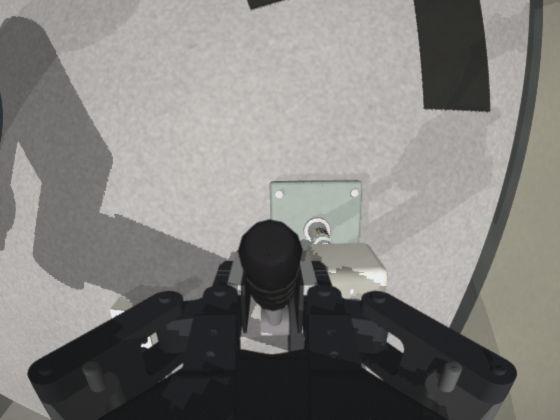

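```bash
python3 - <<'E'
from h import *
o=telemetry.get_obs();p=o['eef_pos']
Rc=R.from_euler('z',-1.377).as_matrix();l=Rc.T@(np.array(p)-[.6606,-.1008,0]);print('local',l)
h=-.005-l[0]
for a0 in (.0,.03,.06):
    r=h/np.cos(.873-a0);print(a0,r,'axis height at tcp',.19+r*np.sin(.873-a0),'grasp pt z',p[2]+.011)
a0=.03;r=h/np.cos(.873-a0);e0=.873-a0
for a in np.arange(.03,.96,.05):
    e=.873-a;print(round(a,2),'y',round(-r*(np.cos(e)-np.cos(e0)),4),'z',round(r*(np.sin(e0)-np.sin(e)),4))
E
```

```text
local [-0.10421499 -0.06112441  0.29544839]
0.0 0.15441285191963203 axis height at tcp 0.3083203879416539 grasp pt z 0.3064483920190893
0.03 0.14914481313428188 axis height at tcp 0.30135780461902584 grasp pt z 0.3064483920190893
0.06 0.1443499900526603 axis height at tcp 0.2948489627650765 grasp pt z 0.3064483920190893
0.03 y -0.0 z 0.0
0.08 y -0.0054 z 0.0051
0.13 y -0.0106 z 0.0105
0.18 y -0.0155 z 0.0161
0.23 y -0.0201 z 0.0219
0.28 y -0.0245 z 0.028
0.33 y -0.0285 z 0.0343
0.38 y -0.0322 z 0.0408
0.43 y -0.0355 z 0.0474
0.48 y -0.0386 z 0.0542
0.53 y -0.0412 z 0.0612
0.58 y -0.0436 z 0.0683
0.63 y -0.0455 z 0.0755
0.68 y -0.0472 z 0.0828
0.73 y -0.0484 z 0.0901
0.78 y -0.0493 z 0.0975
0.83 y -0.0498 z 0.1049
0.88 y -0.0499 z 0.1124
0.93 y -0.0497 z 0.1199
```

>>> {"name": "step_arm", "arguments": {"plan": [[[-0.0008, -0.003, 0.003], [0, 0, 0]], [[-0.0008, -0.0064, 0.0062], [0, 0, 0]], [[-0.0008, -0.0095, 0.0094], [0, 0, 0]], [[-0.0008, -0.0126, 0.0127], [0, 0, 0]], [[-0.0008, -0.0155, 0.0161], [0, 0, 0]]]}}

```text
time_s: 16.95
eef_pos: [0.5772, 0.0054, 0.2807]
eef_rot: [0.001, 0.995, 0.097, 0.0]
wrist_force: [-8.6, 4.4, 9.1]
opening: 0.233
```

```bash
cat > lv.py <<'E'
from h import *
def rep():
    o=telemetry.get_obs();p=np.array(o['eef_pos'])
    Rc=R.from_euler('z',-1.377).as_matrix();l=Rc.T@(p-[.6606,-.1008,0])
    F=Rc.T@np.array(o['wrist_force'])
    x=-.005-l[0]; r=np.hypot(x,l[2]+.0059-.19);a=.873-np.arctan2(l[2]+.0059-.19,x)
    e=.873-a
    print('t',round(o['time_s'],2),'loc',l.round(4),'F(crimp)',F.round(2),'r',round(r,4),'a',round(a,4),'Ftan',round(F@[np.sin(e),0,np.cos(e)],2),'Frad',round(F@[-np.cos(e),0,np.sin(e)],2),'op',round(o['opening'],3))
rep()
E
python3 lv.py
```

```text
t 16.95 loc [-0.1203 -0.0614  0.2807] F(crimp) [-5.99 -7.63  9.11] r 0.1504 a 0.1755 Ftan 3.13 Frad 10.44 op 0.233
```

>>> {"name": "step_arm", "arguments": {"plan": [[[-0.0008, -0.0025, 0.0018], [0, 0, 0]], [[-0.0008, -0.0044, 0.0042], [0, 0, 0]], [[-0.0008, -0.0062, 0.0066], [0, 0, 0]], [[-0.0008, -0.008, 0.009], [0, 0, 0]], [[-0.0008, -0.0097, 0.0113], [0, 0, 0]]]}}

```text
time_s: 17.45
eef_pos: [0.5754, 0.0139, 0.2705]
eef_rot: [0.003, 0.995, 0.096, 0.001]
wrist_force: [-9.2, 1.1, 17.0]
opening: 0.234
```

```bash
python3 lv.py
```

```text
t 17.45 loc [-0.1289 -0.0615  0.2705] F(crimp) [-2.82 -8.87 17.03] r 0.1511 a 0.2641 Ftan 12.35 Frad 12.06 op 0.234
```

>>> {"name": "step_arm", "arguments": {"plan": [[[-0.001, -0.003, 0.002], [0, 0, 0]], [[-0.001, -0.0045, 0.0045], [0, 0, 0]], [[-0.001, -0.006, 0.0067], [0, 0, 0]]]}}

```text
time_s: 17.75
eef_pos: [0.5742, 0.0189, 0.2637]
eef_rot: [0.003, 0.995, 0.096, 0.002]
wrist_force: [-2.2, -2.2, 11.9]
opening: 0.237
```

```bash
python3 lv.py
```

```text
t 17.75 loc [-0.1341 -0.0617  0.2637] F(crimp) [ 1.72 -2.6  11.94] r 0.1517 a 0.3203 Ftan 11.06 Frad 4.81 op 0.237
```

>>> {"name": "step_arm", "arguments": {"plan": [[[0, -0.0015, 0.0026], [0, 0, 0]]]}}

```text
time_s: 17.85
eef_pos: [0.5739, 0.0204, 0.2615]
eef_rot: [0.003, 0.995, 0.096, 0.002]
wrist_force: [-4.2, 0.0, 8.9]
opening: 0.236
```

>>> {"name": "step_arm", "arguments": {"plan": [[[0, -0.0014, 0.0026], [0, 0, 0]]]}}

```text
time_s: 17.95
eef_pos: [0.5735, 0.0222, 0.2586]
eef_rot: [0.003, 0.995, 0.097, 0.002]
wrist_force: [-5.1, 4.4, 13.8]
opening: 0.238
```

>>> {"name": "step_arm", "arguments": {"plan": [[[0, -0.0014, 0.0026], [0, 0, 0]]]}}

```text
time_s: 18.05
eef_pos: [0.5733, 0.0235, 0.2566]
eef_rot: [0.003, 0.995, 0.096, 0.002]
wrist_force: [-10.8, 7.5, 16.8]
opening: 0.24
```

>>> {"name": "step_arm", "arguments": {"plan": [[[0, -0.0014, 0.0027], [0, 0, 0]]]}}

```text
time_s: 18.15
eef_pos: [0.5728, 0.0254, 0.2534]
eef_rot: [0.002, 0.995, 0.096, 0.002]
wrist_force: [-5.4, 1.4, 13.8]
opening: 0.24
```

>>> {"name": "step_arm", "arguments": {"plan": [[[0, -0.0013, 0.0027], [0, 0, 0]]]}}

```text
time_s: 18.25
eef_pos: [0.5725, 0.0269, 0.251]
eef_rot: [0.002, 0.995, 0.097, 0.002]
wrist_force: [-6.4, 7.1, 9.6]
opening: 0.235
```

>>> {"name": "step_arm", "arguments": {"plan": [[[0, -0.0013, 0.0027], [0, 0, 0]]]}}

```text
time_s: 18.35
eef_pos: [0.572, 0.0285, 0.2474]
eef_rot: [0.002, 0.995, 0.097, 0.002]
wrist_force: [-3.4, 5.4, 8.7]
opening: 0.236
```

```bash
python3 lv.py
```

```text
t 18.35 loc [-0.144  -0.062   0.2474] F(crimp) [-5.97 -2.32  8.73] r 0.1527 a 0.4455 Ftan 5.47 Frad 9.05 op 0.236
```

>>> {"name": "step_arm", "arguments": {"plan": [[[0, -0.002, 0.0026], [0, 0, 0]], [[0, -0.0035, 0.0053], [0, 0, 0]]]}}

```text
time_s: 18.55
eef_pos: [0.5716, 0.0309, 0.242]
eef_rot: [0.003, 0.995, 0.097, 0.002]
wrist_force: [-3.7, -0.9, 12.7]
opening: 0.233
```

>>> {"name": "step_arm", "arguments": {"plan": [[[0, -0.0013, 0.0028], [0, 0, 0]], [[0, -0.0024, 0.0056], [0, 0, 0]]]}}

```text
time_s: 18.75
eef_pos: [0.5711, 0.0334, 0.2366]
eef_rot: [0.002, 0.995, 0.097, 0.002]
wrist_force: [-6.4, 1.9, 9.9]
opening: 0.241
```

```bash
python3 lv.py
```

```text
t 18.75 loc [-0.1489 -0.062   0.2366] F(crimp) [-3.13 -5.91  9.89] r 0.1532 a 0.523 Ftan 8.22 Frad 6.33 op 0.241
```

>>> {"name": "step_arm", "arguments": {"plan": [[[0, -0.0011, 0.0029], [0, 0, 0]]]}}

```text
time_s: 18.85
eef_pos: [0.5708, 0.0346, 0.2335]
eef_rot: [0.002, 0.995, 0.097, 0.002]
wrist_force: [-4.0, 1.8, 11.0]
opening: 0.236
```

>>> {"name": "step_arm", "arguments": {"plan": [[[0, -0.001, 0.0029], [0, 0, 0]]]}}

```text
time_s: 18.95
eef_pos: [0.5706, 0.0357, 0.2309]
eef_rot: [0.002, 0.995, 0.096, 0.002]
wrist_force: [-5.7, 2.1, 9.6]
opening: 0.24
```

>>> {"name": "step_arm", "arguments": {"plan": [[[0, -0.001, 0.0029], [0, 0, 0]]]}}

```text
time_s: 19.05
eef_pos: [0.5703, 0.0368, 0.2277]
eef_rot: [0.002, 0.995, 0.097, 0.002]
wrist_force: [-5.5, 2.2, 13.4]
opening: 0.234
```

>>> {"name": "step_arm", "arguments": {"plan": [[[0, -0.0009, 0.0029], [0, 0, 0]]]}}

```text
time_s: 19.15
eef_pos: [0.5702, 0.0376, 0.2253]
eef_rot: [0.002, 0.995, 0.097, 0.002]
wrist_force: [-8.2, 4.7, 12.1]
opening: 0.231
```

```bash
python3 lv.py
```

```text
t 19.15 loc [-0.1532 -0.0621  0.2253] F(crimp) [-6.22 -7.14 12.1 ] r 0.1539 a 0.6016 Ftan 9.99 Frad 9.23 op 0.231
```

>>> {"name": "step_arm", "arguments": {"plan": [[[0, -0.0012, 0.0029], [0, 0, 0]]]}}

```text
time_s: 19.25
eef_pos: [0.5699, 0.0387, 0.2218]
eef_rot: [0.002, 0.995, 0.097, 0.001]
wrist_force: [-5.6, 2.0, 10.2]
opening: 0.236
```

>>> {"name": "step_arm", "arguments": {"plan": [[[0, -0.0009, 0.0029], [0, 0, 0]]]}}

```text
time_s: 19.35
eef_pos: [0.5697, 0.0396, 0.219]
eef_rot: [0.002, 0.995, 0.097, 0.001]
wrist_force: [-6.6, 3.5, 6.6]
opening: 0.235
```

```bash
python3 lv.py
```

```text
t 19.35 loc [-0.1553 -0.0621  0.219 ] F(crimp) [-4.74 -5.78  6.59] r 0.1543 a 0.6451 Ftan 5.35 Frad 6.11 op 0.235
```

>>> {"name": "step_arm", "arguments": {"plan": [[[0, -0.0008, 0.0029], [0, 0, 0]]]}}

```text
time_s: 19.45
eef_pos: [0.5694, 0.0405, 0.2155]
eef_rot: [0.002, 0.995, 0.097, 0.001]
wrist_force: [-3.7, 2.6, 7.1]
opening: 0.236
```

```bash
python3 lv.py
```

```text
t 19.45 loc [-0.1562 -0.0622  0.2155] F(crimp) [-3.28 -3.14  7.12] r 0.1544 a 0.6685 Ftan 6.3 Frad 4.66 op 0.236
```

>>> {"name": "step_arm", "arguments": {"plan": [[[0, -0.0008, 0.003], [0, 0, 0]], [[0, -0.0014, 0.006], [0, 0, 0]]]}}

```text
time_s: 19.65
eef_pos: [0.5693, 0.0417, 0.2098]
eef_rot: [0.002, 0.995, 0.097, 0.001]
wrist_force: [-6.4, 4.2, 12.2]
opening: 0.237
```

>>> {"name": "step_arm", "arguments": {"plan": [[[0, -0.0006, 0.003], [0, 0, 0]]]}}

```text
time_s: 19.75
eef_pos: [0.5691, 0.0424, 0.2066]
eef_rot: [0.002, 0.995, 0.097, 0.001]
wrist_force: [-3.4, 2.0, 10.2]
opening: 0.237
```

>>> {"name": "step_arm", "arguments": {"plan": [[[0, -0.0005, 0.003], [0, 0, 0]]]}}

```text
time_s: 19.85
eef_pos: [0.569, 0.0429, 0.2039]
eef_rot: [0.002, 0.995, 0.097, 0.001]
wrist_force: [-6.8, 2.7, 9.5]
opening: 0.233
```

```bash
python3 lv.py
```

```text
t 19.85 loc [-0.1587 -0.0622  0.2039] F(crimp) [-3.91 -6.14  9.52] r 0.1549 a 0.7451 Ftan 8.94 Frad 5.1 op 0.233
```

>>> {"name": "step_arm", "arguments": {"plan": [[[0, -0.0005, 0.003], [0, 0, 0]]]}}

```text
time_s: 19.95
eef_pos: [0.5689, 0.0433, 0.2007]
eef_rot: [0.002, 0.995, 0.097, 0.001]
wrist_force: [-6.0, 2.3, 13.2]
opening: 0.235
```

```bash
python3 lv.py
```

```text
t 19.95 loc [-0.1591 -0.0622  0.2007] F(crimp) [-3.39 -5.47 13.19] r 0.155 a 0.7656 Ftan 12.75 Frad 4.78 op 0.235
```

>>> {"name": "step_arm", "arguments": {"plan": [[[0, -0.0004, 0.003], [0, 0, 0]]]}}

```text
time_s: 20.05
eef_pos: [0.5688, 0.0437, 0.1979]
eef_rot: [0.002, 0.995, 0.097, 0.001]
wrist_force: [-4.4, 1.5, 7.4]
opening: 0.24
```

```bash
python3 lv.py
```

```text
t 20.05 loc [-0.1595 -0.0623  0.1979] F(crimp) [-2.36 -4.    7.45] r 0.1551 a 0.784 Ftan 7.21 Frad 3.01 op 0.24
```

>>> {"name": "step_arm", "arguments": {"plan": [[[0, -0.0004, 0.003], [0, 0, 0]]]}}

```text
time_s: 20.15
eef_pos: [0.5688, 0.044, 0.1947]
eef_rot: [0.002, 0.995, 0.097, 0.001]
wrist_force: [-7.3, 1.8, 13.7]
opening: 0.236
```

```bash
python3 lv.py
```

```text
t 20.15 loc [-0.1598 -0.0622  0.1947] F(crimp) [-3.13 -6.8  13.73] r 0.1551 a 0.8045 Ftan 13.49 Frad 4.07 op 0.236
```

>>> {"name": "step_arm", "arguments": {"plan": [[[0, -0.0003, 0.0025], [0, 0, 0]]]}}

```text
time_s: 20.25
eef_pos: [0.5689, 0.0441, 0.1926]
eef_rot: [0.002, 0.995, 0.097, 0.001]
wrist_force: [-8.4, 3.8, 13.4]
opening: 0.237
```

```bash
python3 lv.py
```

```text
t 20.25 loc [-0.1599 -0.0621  0.1926] F(crimp) [-5.33 -7.46 13.43] r 0.1551 a 0.818 Ftan 13.11 Frad 6.06 op 0.237
```

>>> {"name": "step_arm", "arguments": {"plan": [[[0, 0, 0], [0, 0, 0]]]}}

```text
time_s: 20.35
eef_pos: [0.5685, 0.0444, 0.1915]
eef_rot: [0.002, 0.995, 0.097, 0.001]
wrist_force: [-2.4, 1.4, 4.1]
opening: 0.237
```

```bash
python3 lv.py
```

```text
t 20.35 loc [-0.1602 -0.0624  0.1915] F(crimp) [-1.83 -2.06  4.1 ] r 0.1554 a 0.8253 Ftan 4.01 Frad 2.03 op 0.237
```

>>> {"name": "step_arm", "arguments": {"plan": [[[0, -0.0002, 0.002], [0, 0, 0]]]}}

```text
time_s: 20.45
eef_pos: [0.5688, 0.0443, 0.1903]
eef_rot: [0.002, 0.995, 0.097, 0.001]
wrist_force: [-6.9, 1.6, 17.2]
opening: 0.238
```

```bash
python3 lv.py
```

```text
t 20.45 loc [-0.1601 -0.0621  0.1903] F(crimp) [-2.85 -6.42 17.16] r 0.1552 a 0.8328 Ftan 17.04 Frad 3.54 op 0.238
```

>>> {"name": "step_arm", "arguments": {"plan": [[[0, 0, 0], [0, 0, 0]]]}}

```text
time_s: 20.55
eef_pos: [0.5683, 0.0445, 0.189]
eef_rot: [0.002, 0.995, 0.097, 0.001]
wrist_force: [-0.4, 0.8, -3.5]
opening: 0.241
```

>>> {"name": "step_arm", "arguments": {"plan": [[[0, 0, 0], [0, 0, 0]]]}}

```text
time_s: 20.65
eef_pos: [0.5682, 0.0446, 0.1877]
eef_rot: [0.002, 0.995, 0.096, 0.0]
wrist_force: [3.2, 2.1, -5.8]
opening: 0.237
```

```bash
python3 lv.py; python3 - <<'E'
from h import *
im=snap('scene','s20.png');cv2.imwrite('pics/s20z.png',cv2.resize(im[140:290,150:290,::-1],None,fx=4,fy=4,interpolation=cv2.INTER_CUBIC))
im=snap('wrist','w20.png')
E
python3 lv.py
```

```text
t 20.65 loc [-0.1605 -0.0627  0.1877] F(crimp) [-1.46  3.54 -5.79] r 0.1555 a 0.8496 Ftan -5.82 Frad 1.32 op 0.237
t 20.75 loc [-0.1605 -0.0627  0.1873] F(crimp) [-2.95  3.87 -7.08] r 0.1555 a 0.8525 Ftan -7.14 Frad 2.8 op 0.233
```

View pics/s20z.png

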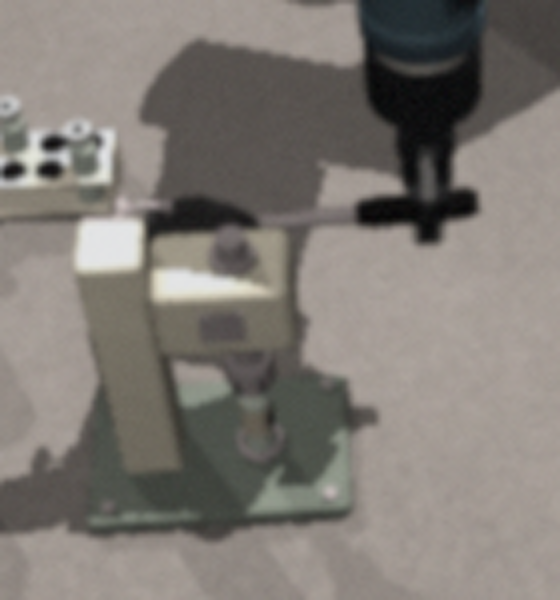

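View pics/w20.png

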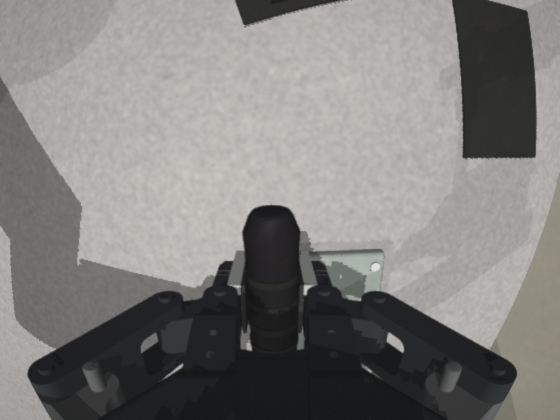

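```bash
python3 - <<'E'
from h import *
s=lambda p:((p[0]-150+.5)*4-.5,(p[1]-140+.5)*4-.5)
for a in (.65,.75,.85,.95,1.05):
    print(a,[np.round(s(proj(lev(r,a),'scene')[0])) for r in (.0,.107,.15,.192)])
E
```

```text
0.65 [array([204., 231.]), array([353., 202.]), array([414., 190.]), array([475., 178.])]
0.75 [array([204., 231.]), array([357., 212.]), array([419., 205.]), array([479., 197.])]
0.85 [array([204., 231.]), array([359., 223.]), array([421., 219.]), array([482., 216.])]
0.95 [array([204., 231.]), array([359., 233.]), array([421., 234.]), array([481., 235.])]
1.05 [array([204., 231.]), array([358., 243.]), array([419., 248.]), array([477., 253.])]
```

>>> {"name": "step_arm", "arguments": {"plan": [[[0, 0, 0.001], [0, 0, 0]], [[0, 0, 0.001], [0, 0, 0]], [[0, 0, 0.001], [0, 0, 0]]]}}

```text
time_s: 21.05
eef_pos: [0.5683, 0.0446, 0.1867]
eef_rot: [0.001, 0.995, 0.096, 0.0]
wrist_force: [2.7, 5.4, -5.0]
opening: 0.233
```

```bash
python3 lv.py
```

```text
t 21.05 loc [-0.1605 -0.0625  0.1867] F(crimp) [-4.79  3.64 -5.04] r 0.1555 a 0.8562 Ftan -5.12 Frad 4.7 op 0.233
```

>>> {"name": "step_arm", "arguments": {"plan": [[[0, 0, -0.001], [0, 0, 0]], [[0, 0, -0.0015], [0, 0, 0]], [[0, 0, -0.0015], [0, 0, 0]], [[0, 0, -0.0015], [0, 0, 0]]]}}

```text
time_s: 21.45
eef_pos: [0.5682, 0.0446, 0.1874]
eef_rot: [0.001, 0.995, 0.096, 0.0]
wrist_force: [5.5, 4.4, -10.4]
opening: 0.238
```

```bash
python3 lv.py
```

```text
t 21.45 loc [-0.1605 -0.0626  0.1874] F(crimp) [ -3.27   6.26 -10.37] r 0.1555 a 0.8516 Ftan -10.44 Frad 3.05 op 0.238
```

>>> {"name": "step_arm", "arguments": {"plan": [[[0, 0, -0.0015], [0, 0, 0]], [[0, 0, -0.0015], [0, 0, 0]], [[0, 0, -0.0015], [0, 0, 0]]]}}

```text
time_s: 21.75
eef_pos: [0.5682, 0.0446, 0.1885]
eef_rot: [0.001, 0.995, 0.096, 0.0]
wrist_force: [7.1, 4.6, -13.4]
opening: 0.237
```

```bash
python3 lv.py
```

```text
t 21.75 loc [-0.1605 -0.0627  0.1885] F(crimp) [ -3.12   7.8  -13.38] r 0.1556 a 0.845 Ftan -13.46 Frad 2.74 op 0.237
```

>>> {"name": "step_arm", "arguments": {"plan": [[[0, 0, -0.0015], [0, 0, 0]], [[0, 0, -0.0015], [0, 0, 0]], [[0, 0, -0.0015], [0, 0, 0]]]}}

```text
time_s: 22.05
eef_pos: [0.5682, 0.0446, 0.1894]
eef_rot: [0.001, 0.995, 0.096, -0.0]
wrist_force: [7.7, 4.3, -16.5]
opening: 0.232
```

```bash
python3 lv.py
```

```text
t 22.05 loc [-0.1605 -0.0627  0.1894] F(crimp) [ -2.76   8.35 -16.52] r 0.1556 a 0.8392 Ftan -16.61 Frad 2.2 op 0.232
```

>>> {"name": "step_arm", "arguments": {"plan": [[[0, 0, 0.002], [0, 0, 0]], [[0, 0, 0.004], [0, 0, 0]], [[0, 0, 0.005], [0, 0, 0]], [[0, 0, 0.005], [0, 0, 0]], [[0, 0, 0.005], [0, 0, 0]]]}}

```text
time_s: 22.55
eef_pos: [0.5683, 0.0446, 0.1863]
eef_rot: [0.001, 0.995, 0.096, 0.0]
wrist_force: [3.4, 4.5, -5.4]
opening: 0.238
```

```bash
python3 lv.py; python3 - <<'E'
from h import *
im=snap('scene','s21.png');cv2.imwrite('pics/s21z.png',cv2.resize(im[120:290,90:350,::-1],None,fx=3,fy=3,interpolation=cv2.INTER_CUBIC))
im=snap('top','t21.png');cv2.imwrite('pics/t21z.png',cv2.resize(im[130:290,180:450,::-1],None,fx=2.9,fy=2.9,interpolation=cv2.INTER_CUBIC))
E
python3 lv.py
```

```text
t 22.55 loc [-0.1605 -0.0625  0.1863] F(crimp) [-3.74  4.16 -5.44] r 0.1555 a 0.8589 Ftan -5.49 Frad 3.66 op 0.238
t 22.65 loc [-0.1605 -0.0625  0.1863] F(crimp) [-4.35  3.31 -5.04] r 0.1555 a 0.8589 Ftan -5.1 Frad 4.28 op 0.236
```

View pics/s21z.png

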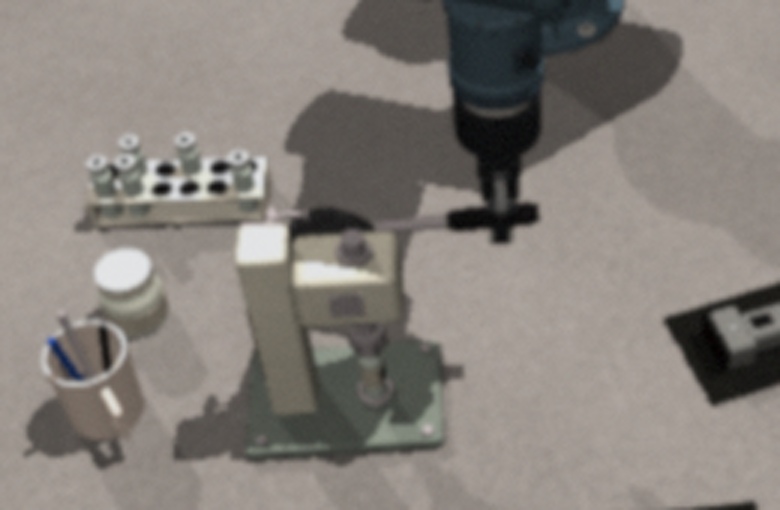

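View pics/t21z.png

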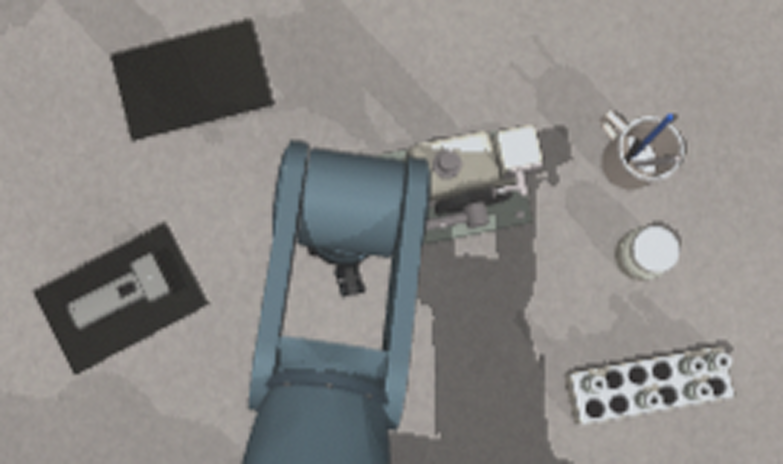

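>>> {"name": "step_arm", "arguments": {"plan": [[[0, 0, 0.0015], [0, 0, 0]], [[0, 0, 0.0015], [0, 0, 0]], [[0, 0, 0.0015], [0, 0, 0]]]}}

```text
time_s: 22.95
eef_pos: [0.5683, 0.0446, 0.1852]
eef_rot: [0.001, 0.995, 0.096, 0.0]
wrist_force: [1.6, 5.6, -4.9]
opening: 0.231
```

```bash
python3 lv.py
```

```text
t 22.95 loc [-0.1605 -0.0625  0.1852] F(crimp) [-5.19  2.69 -4.87] r 0.1555 a 0.8662 Ftan -4.91 Frad 5.16 op 0.231
```

>>> {"name": "step_arm", "arguments": {"plan": [[[0, 0, 0.0015], [0, 0, 0]], [[0, 0, 0.0015], [0, 0, 0]], [[0, 0, 0.0015], [0, 0, 0]]]}}

```text
time_s: 23.25
eef_pos: [0.5684, 0.0445, 0.184]
eef_rot: [0.002, 0.995, 0.096, 0.0]
wrist_force: [2.1, 5.4, -2.7]
opening: 0.234
```

```bash
python3 lv.py
```

```text
t 23.25 loc [-0.1604 -0.0625  0.184 ] F(crimp) [-4.91  3.08 -2.74] r 0.1554 a 0.8738 Ftan -2.74 Frad 4.91 op 0.234
```

>>> {"name": "step_arm", "arguments": {"plan": [[[0, 0, 0.0015], [0, 0, 0]], [[0, 0, 0.0015], [0, 0, 0]], [[0, 0, 0.0015], [0, 0, 0]]]}}

```text
time_s: 23.55
eef_pos: [0.5684, 0.0445, 0.1828]
eef_rot: [0.002, 0.995, 0.096, 0.001]
wrist_force: [0.7, 5.1, 1.9]
opening: 0.24
```

```bash
python3 lv.py
```

```text
t 23.55 loc [-0.1604 -0.0625  0.1828] F(crimp) [-4.83  1.67  1.91] r 0.1554 a 0.8811 Ftan 1.95 Frad 4.81 op 0.24
```

>>> {"name": "step_arm", "arguments": {"plan": [[[0, 0, 0.001], [0, 0, 0]], [[0, 0, 0.001], [0, 0, 0]], [[0, 0, 0.001], [0, 0, 0]]]}}

```text
time_s: 23.85
eef_pos: [0.5685, 0.0445, 0.1823]
eef_rot: [0.002, 0.995, 0.096, 0.001]
wrist_force: [-1.4, 5.6, 4.2]
opening: 0.237
```

```bash
python3 lv.py; python3 - <<'E'
from h import *
im=snap('scene','s22.png')
a=im[150:250,180:280,::-1];b=cv2.imread('pics/s21.png')[150:250,180:280]
cv2.imwrite('pics/s22z.png',cv2.resize(a,None,fx=5.8,fy=5.8,interpolation=cv2.INTER_CUBIC))
s=lambda p:((p[0]-180+.5)*5.8-.5,(p[1]-150+.5)*5.8-.5)
for a in (.75,.8,.85,.9,.95):
    print(a,[np.round(s(proj(lev(r,a)-np.array([.0035,.0007,0]),'scene')[0])).tolist() for r in (.0,.107,.192)])
E
python3 lv.py
```

```text
t 23.85 loc [-0.1603 -0.0624  0.1823] F(crimp) [-5.79 -0.27  4.23] r 0.1553 a 0.8846 Ftan 4.29 Frad 5.74 op 0.237
0.75 [[122.0, 272.0], [344.0, 245.0], [521.0, 223.0]]
0.8 [[122.0, 272.0], [345.0, 252.0], [523.0, 236.0]]
0.85 [[122.0, 272.0], [346.0, 260.0], [524.0, 250.0]]
0.9 [[122.0, 272.0], [347.0, 267.0], [524.0, 264.0]]
0.95 [[122.0, 272.0], [347.0, 275.0], [523.0, 277.0]]
t 23.9 loc [-0.1603 -0.0624  0.1823] F(crimp) [-5.88 -0.62  3.24] r 0.1553 a 0.8848 Ftan 3.31 Frad 5.84 op 0.234
```

View pics/s22z.png

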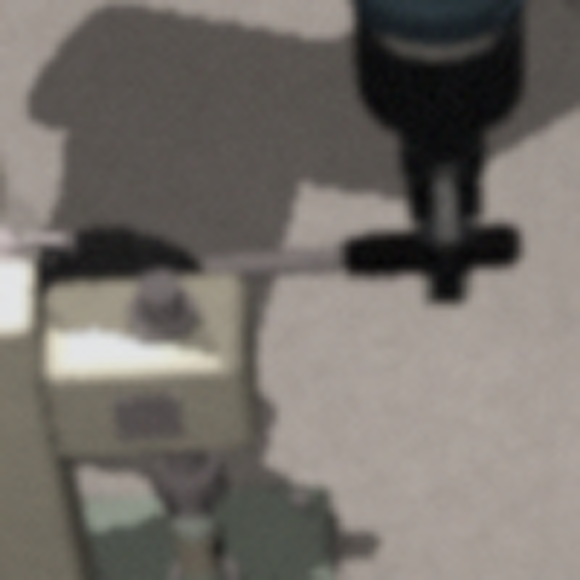

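>>> {"name": "step_arm", "arguments": {"plan": [[[0, 0, 0], [0, 0, 0]], [[0, 0, 0], [0, 0, 0]], [[0, 0, 0], [0, 0, 0]], [[0, 0, 0], [0, 0, 0]], [[0, 0, 0], [0, 0, 0]]]}}

```text
time_s: 24.4
eef_pos: [0.5685, 0.0445, 0.1823]
eef_rot: [0.002, 0.995, 0.096, 0.001]
wrist_force: [-1.1, 6.2, 3.2]
opening: 0.239
```

```bash
python3 lv.py; python3 - <<'E'
from h import *
a=cv2.imread('pics/s21.png');im=viewer.camera('scene')[:,:,::-1]
for n,(x,y,w,h) in {'tip':(258,183,14,18),'vial':(205,235,20,20)}.items():
    r=cv2.phaseCorrelate(np.float32(cv2.cvtColor(a[y:y+h,x:x+w],6)),np.float32(cv2.cvtColor(im[y:y+h,x:x+w].copy(),6)));print(n,r)
cv2.imwrite('pics/v23.png',cv2.resize(im[210:275,190:250],None,fx=8,fy=8,interpolation=cv2.INTER_CUBIC))
E
```

```text
t 24.4 loc [-0.1603 -0.0624  0.1823] F(crimp) [-6.32  0.15  3.16] r 0.1554 a 0.8846 Ftan 3.23 Frad 6.29 op 0.239
tip ((0.7981182920539434, 0.6838905881050703), 1.0102810356352063)
vial ((0.04031948002678121, 0.18582494332917854), 1.065572451353073)
```

View pics/v23.png

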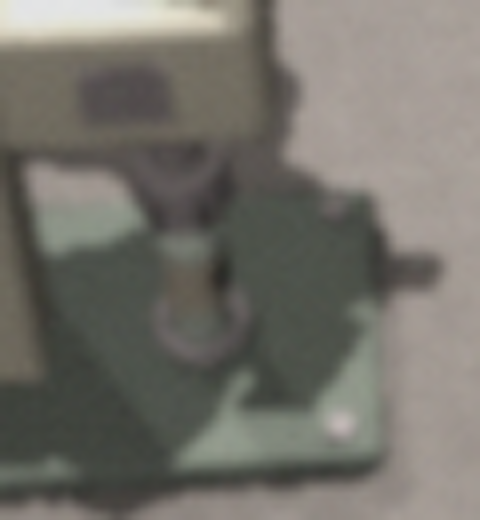

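```bash
python3 -c "
from h import *
ticket.hand_in(); st()"
```

```text
the job is handed in; nothing more can be done
the job is handed in; nothing more can be done
```

I've handed the job in at about 24.5 s of the 72 s allowed. By my checks every step was done in the order asked; no verdict is reported.

- **Scan:** I first gripped the scanner with the tool straight down, then set it down and regripped leaning 20° so the arm would clear the lever. I then held the window still for about 2 s. From the arm pose and the fitted grasp, it was 100 mm from the barcode, less than 1 mm off its middle and under 0.1° from square. The label's own direction was read from two wrist pictures and is good to about 0.03 rad.
- **Laying back:** the scanner lies flat near the middle of its mat, seen in the wrist, top and scene pictures.
- **Lever:** I felt three force drops, at about 0.39, 0.61 and 0.83 rad by my own angle estimate. In the last one the push fell from +17 N to −7 N with no further move. Pulling back gently met up to 16 N, so the ratchet is latched. I finished still gripping the lever, with a light push of about 3 N.
- **Surroundings:** the vial stands upright in its nest under the head. The jar, rack and mug show no sign of having moved.

**Where checks disagreed:**
- **Final lever angle:** my arm-based estimate ended at 0.885 rad, which reads about 0.035 high when compared with the known click positions. The scene picture suggested about 0.82, while the latch position fits about 0.85. All are below the fourth click at 1.00.
- **Force noise:** the readings near the third click were noisy. I rely on the final drop and the latch test rather than on any single reading.

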